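# Refill the bearing dispenser and draw two bearings into an idler housing

### The job

Refill the spring-fed bearing dispenser with every loose bearing on the bench, pressing each one down until both catches have snapped over it. When all of them are in, draw two for the orange idler housing, one after the other: push the red plunger down to its stop, let it spring back up, and lay the bearing it delivers flat in a free seat of the housing; then the same again for the other seat, leaving the rest in the dispenser. Do not knock over the oil bottle.

Things in the scene. Friction and masses are not known exactly. Their poses are not given: they have to be found in the camera images.
- bearing_1: sealed ball bearing: bright steel rings with a black seal between them, 35 mm outside diameter, 11 mm thick, 15 mm bore, about 45 g, lying flat; all are alike and either face may be up; origin at the centre of its lower face, z along its axis. Some of the five may be absent
- bearing_2: sealed ball bearing: bright steel rings with a black seal between them, 35 mm outside diameter, 11 mm thick, 15 mm bore, about 45 g, lying flat; all are alike and either face may be up; origin at the centre of its lower face, z along its axis. Some of the five may be absent
- bearing_3: sealed ball bearing: bright steel rings with a black seal between them, 35 mm outside diameter, 11 mm thick, 15 mm bore, about 45 g, lying flat; all are alike and either face may be up; origin at the centre of its lower face, z along its axis. Some of the five may be absent
- bearing_4: sealed ball bearing: bright steel rings with a black seal between them, 35 mm outside diameter, 11 mm thick, 15 mm bore, about 45 g, lying flat; all are alike and either face may be up; origin at the centre of its lower face, z along its axis. Some of the five may be absent
- bearing_5: sealed ball bearing: bright steel rings with a black seal between them, 35 mm outside diameter, 11 mm thick, 15 mm bore, about 45 g, lying flat; all are alike and either face may be up; origin at the centre of its lower face, z along its axis. Some of the five may be absent
- dispenser: bearing dispenser, fixed to the table: base plate 72 x 204 x 8 mm (body y -62 to +142 mm), upright square shaft (36.6 mm wide inside, open on top) for up to five bearings lying flat, red plunger behind it. Origin under the shaft axis at table level; body -y points to the outlet, +y to the plunger. Two spring catches stand at the x sides of the mouth, with spring abutments 99 mm high at x = +-36 mm
- mouth (a point): shaft axis at the level of the catches' flat undersides, 86 mm above the table. A bearing let go here rests on the catches' slopes, lower face about 93 mm up, among four flared guides beside the catches (102 mm high, 1.4 mm clearance). The mouth is open to body -y and +y: hold the bearing by these sides; there nothing within 55 mm of the axis is above 88 mm
- catch_a (a joint): how far the catch at body -x is pushed outward, 0 to 0.005 m. The noses of both reach 3.5 mm into the shaft, 29.6 mm clear between them. A bearing pressed from above (8 to 14 N in all, with the follower) spreads them by 2.5 to 4 mm; they snap back over it once its top face is below 86 mm. Press it down to about 83 mm with fingertips that pass between the noses
- catch_b (a joint): the same for the catch at body +x
- follower (a joint): how far the orange spring follower under the stack is down: 0 when the magazine is empty, about 0.011 m for each bearing held under the catches; it pushes up with about 3 N (top) to 5.5 N (five bearings)
- outlet (a point): where a delivered bearing comes to lie: centre of its lower face on the outlet tongue, about 41.5 mm from the shaft axis towards body -y, 74 mm above the table. The tongue is only 24 mm wide along body x, so the bearing overhangs it and is gripped by its body +x and -x sides
- plunger_top (a point): middle of the top of the red plunger head (31 mm across), 88 mm from the shaft axis towards body +y, 119 mm above the table when up
- plunger (a joint): how far the plunger is pressed: 0 up, 0.030 m at its stop; springs back by itself (5.5 N at the top, 9.5 N at the stop, up to 15 N while delivering). Through a bell crank it drives a slide that pushes the uppermost bearing out on to the outlet tongue, one each full stroke; when it is let up, the follower lifts the next one under the catches
- housing: orange printed idler housing, a plate 58 x 104 x 12 mm (body x, y, z) with six brass inserts, loose on the table, 0.35 kg; origin at the centre of its underside. In its upper face are two round bearing seats side by side along body y, each 38 mm diameter and 4 mm deep, so that a bearing in a seat stands 7 mm above the plate
- seat_a (a point): centre of the floor of the bearing seat at body -y of the orange housing, 24 mm from its middle, 8 mm above its underside
- seat_b (a point): the same for the seat at body +y
- oil_bottle: small white dropper bottle with a red tip, 34 mm across and 94 mm high, standing behind the dispenser; a bystander; origin at the centre of its foot
Mind the look-alikes: they are no part of the job. Leave any turquoise look-alike of the bearing_5 alone.

How it is judged:
On the way, in this order (a step that is already met when the one before it is completed fails the run):
1. every bearing is in the magazine, held down under the catches (horizontal distance between each of bearing_1, bearing_2, bearing_3, bearing_4, bearing_5 and mouth below 0.004 m and z of bearing_1 in the frame of dispenser between 0.005 and 0.0785 m and z of bearing_2 in the frame of dispenser between 0.005 and 0.0785 m and z of bearing_3 in the frame of dispenser between 0.005 and 0.0785 m and z of bearing_4 in the frame of dispenser between 0.005 and 0.0785 m and z of bearing_5 in the frame of dispenser between 0.005 and 0.0785 m and angle between each of bearing_1, bearing_2, bearing_3, bearing_4, bearing_5's own z axis and vertical below 0.15 rad), for 0.3 s.
2. the plunger is at its stop and a bearing is pushed out on to the outlet tongue (value of joint plunger above 0.027 m and distance between any of bearing_1, bearing_2, bearing_3, bearing_4, bearing_5 and outlet below 0.012 m), for 0.05 s.
3. with one bearing laid in a seat of the housing, the plunger is at its stop again and a second bearing is out on the tongue (all of step 2 and (((horizontal distance between bearing_1 and seat_a below 0.004 m and z of bearing_1 in the frame of seat_a between -0.003 and 0.0025 m and angle between the z axis of bearing_1 and the z axis of housing, either way round below 0.1 rad) or (horizontal distance between bearing_2 and seat_a below 0.004 m and z of bearing_2 in the frame of seat_a between -0.003 and 0.0025 m and angle between the z axis of bearing_2 and the z axis of housing, either way round below 0.1 rad) or (horizontal distance between bearing_3 and seat_a below 0.004 m and z of bearing_3 in the frame of seat_a between -0.003 and 0.0025 m and angle between the z axis of bearing_3 and the z axis of housing, either way round below 0.1 rad) or (horizontal distance between bearing_4 and seat_a below 0.004 m and z of bearing_4 in the frame of seat_a between -0.003 and 0.0025 m and angle between the z axis of bearing_4 and the z axis of housing, either way round below 0.1 rad) or (horizontal distance between bearing_5 and seat_a below 0.004 m and z of bearing_5 in the frame of seat_a between -0.003 and 0.0025 m and angle between the z axis of bearing_5 and the z axis of housing, either way round below 0.1 rad)) or ((horizontal distance between bearing_1 and seat_b below 0.004 m and z of bearing_1 in the frame of seat_b between -0.003 and 0.0025 m and angle between the z axis of bearing_1 and the z axis of housing, either way round below 0.1 rad) or (horizontal distance between bearing_2 and seat_b below 0.004 m and z of bearing_2 in the frame of seat_b between -0.003 and 0.0025 m and angle between the z axis of bearing_2 and the z axis of housing, either way round below 0.1 rad) or (horizontal distance between bearing_3 and seat_b below 0.004 m and z of bearing_3 in the frame of seat_b between -0.003 and 0.0025 m and angle between the z axis of bearing_3 and the z axis of housing, either way round below 0.1 rad) or (horizontal distance between bearing_4 and seat_b below 0.004 m and z of bearing_4 in the frame of seat_b between -0.003 and 0.0025 m and angle between the z axis of bearing_4 and the z axis of housing, either way round below 0.1 rad) or (horizontal distance between bearing_5 and seat_b below 0.004 m and z of bearing_5 in the frame of seat_b between -0.003 and 0.0025 m and angle between the z axis of bearing_5 and the z axis of housing, either way round below 0.1 rad)))), for 0.05 s.
At the end, for the whole second after the job is handed in: One bearing flat in each housing seat (centre within 4 mm, height 3 mm, 0.1 rad); every other bearing under the catches in the dispenser (within 4 mm of the axis, lower face below 78.5 mm); plunger back up within 4 mm; housing level; all at rest (((horizontal distance between bearing_1 and mouth below 0.004 m and z of bearing_1 in the frame of dispenser between 0.005 and 0.0785 m) or (horizontal distance between bearing_1 and seat_a below 0.004 m and z of bearing_1 in the frame of seat_a between -0.003 and 0.0025 m and angle between the z axis of bearing_1 and the z axis of housing, either way round below 0.1 rad) or (horizontal distance between bearing_1 and seat_b below 0.004 m and z of bearing_1 in the frame of seat_b between -0.003 and 0.0025 m and angle between the z axis of bearing_1 and the z axis of housing, either way round below 0.1 rad)) and ((horizontal distance between bearing_2 and mouth below 0.004 m and z of bearing_2 in the frame of dispenser between 0.005 and 0.0785 m) or (horizontal distance between bearing_2 and seat_a below 0.004 m and z of bearing_2 in the frame of seat_a between -0.003 and 0.0025 m and angle between the z axis of bearing_2 and the z axis of housing, either way round below 0.1 rad) or (horizontal distance between bearing_2 and seat_b below 0.004 m and z of bearing_2 in the frame of seat_b between -0.003 and 0.0025 m and angle between the z axis of bearing_2 and the z axis of housing, either way round below 0.1 rad)) and ((horizontal distance between bearing_3 and mouth below 0.004 m and z of bearing_3 in the frame of dispenser between 0.005 and 0.0785 m) or (horizontal distance between bearing_3 and seat_a below 0.004 m and z of bearing_3 in the frame of seat_a between -0.003 and 0.0025 m and angle between the z axis of bearing_3 and the z axis of housing, either way round below 0.1 rad) or (horizontal distance between bearing_3 and seat_b below 0.004 m and z of bearing_3 in the frame of seat_b between -0.003 and 0.0025 m and angle between the z axis of bearing_3 and the z axis of housing, either way round below 0.1 rad)) and ((horizontal distance between bearing_4 and mouth below 0.004 m and z of bearing_4 in the frame of dispenser between 0.005 and 0.0785 m) or (horizontal distance between bearing_4 and seat_a below 0.004 m and z of bearing_4 in the frame of seat_a between -0.003 and 0.0025 m and angle between the z axis of bearing_4 and the z axis of housing, either way round below 0.1 rad) or (horizontal distance between bearing_4 and seat_b below 0.004 m and z of bearing_4 in the frame of seat_b between -0.003 and 0.0025 m and angle between the z axis of bearing_4 and the z axis of housing, either way round below 0.1 rad)) and ((horizontal distance between bearing_5 and mouth below 0.004 m and z of bearing_5 in the frame of dispenser between 0.005 and 0.0785 m) or (horizontal distance between bearing_5 and seat_a below 0.004 m and z of bearing_5 in the frame of seat_a between -0.003 and 0.0025 m and angle between the z axis of bearing_5 and the z axis of housing, either way round below 0.1 rad) or (horizontal distance between bearing_5 and seat_b below 0.004 m and z of bearing_5 in the frame of seat_b between -0.003 and 0.0025 m and angle between the z axis of bearing_5 and the z axis of housing, either way round below 0.1 rad)) and ((horizontal distance between bearing_1 and seat_a below 0.004 m and z of bearing_1 in the frame of seat_a between -0.003 and 0.0025 m and angle between the z axis of bearing_1 and the z axis of housing, either way round below 0.1 rad) or (horizontal distance between bearing_2 and seat_a below 0.004 m and z of bearing_2 in the frame of seat_a between -0.003 and 0.0025 m and angle between the z axis of bearing_2 and the z axis of housing, either way round below 0.1 rad) or (horizontal distance between bearing_3 and seat_a below 0.004 m and z of bearing_3 in the frame of seat_a between -0.003 and 0.0025 m and angle between the z axis of bearing_3 and the z axis of housing, either way round below 0.1 rad) or (horizontal distance between bearing_4 and seat_a below 0.004 m and z of bearing_4 in the frame of seat_a between -0.003 and 0.0025 m and angle between the z axis of bearing_4 and the z axis of housing, either way round below 0.1 rad) or (horizontal distance between bearing_5 and seat_a below 0.004 m and z of bearing_5 in the frame of seat_a between -0.003 and 0.0025 m and angle between the z axis of bearing_5 and the z axis of housing, either way round below 0.1 rad)) and ((horizontal distance between bearing_1 and seat_b below 0.004 m and z of bearing_1 in the frame of seat_b between -0.003 and 0.0025 m and angle between the z axis of bearing_1 and the z axis of housing, either way round below 0.1 rad) or (horizontal distance between bearing_2 and seat_b below 0.004 m and z of bearing_2 in the frame of seat_b between -0.003 and 0.0025 m and angle between the z axis of bearing_2 and the z axis of housing, either way round below 0.1 rad) or (horizontal distance between bearing_3 and seat_b below 0.004 m and z of bearing_3 in the frame of seat_b between -0.003 and 0.0025 m and angle between the z axis of bearing_3 and the z axis of housing, either way round below 0.1 rad) or (horizontal distance between bearing_4 and seat_b below 0.004 m and z of bearing_4 in the frame of seat_b between -0.003 and 0.0025 m and angle between the z axis of bearing_4 and the z axis of housing, either way round below 0.1 rad) or (horizontal distance between bearing_5 and seat_b below 0.004 m and z of bearing_5 in the frame of seat_b between -0.003 and 0.0025 m and angle between the z axis of bearing_5 and the z axis of housing, either way round below 0.1 rad)) and value of joint plunger below 0.004 m and angle between housing's own z axis and vertical below 0.1 rad and linear speed of each of bearing_1, bearing_2, bearing_3, bearing_4, bearing_5, housing below 0.02 m/s); the robot touches nothing.
It fails at once if the oil bottle is knocked over (angle between oil_bottle's own z axis and vertical above 0.8 rad).
Of bearing_1, bearing_2, bearing_3, bearing_4, bearing_5 only 3 to 5 are there at a start; the rules pass over those that are not, and their reading is None.
At some moment in a run one of housing may be knocked a few centimetres aside while the robot is not near it.
Once in a run the grip may slacken for a moment while it holds something.
It also fails if it takes over 210 s, if anything falls off the work surface, if the arm or the gripper's body presses on something with over 40 N, if the wrist force passes 120 N, or if a joint passes its speed limit or range.

### The arm

A 6-joint arm with a two-finger parallel gripper is mounted at the origin on a cart in front of the work surface, level with it; the furniture and walls round the work are solid. World frame = base frame: x ahead of the robot, y to its left, z up, the work surface at z = 0. Lengths are in m, angles in rad, forces in N, time in s.
With the tool pointing down it reaches from about 0.35 to 0.975 m from the base axis. Payload 4.9 kg.
Tool frame: the origin (TCP) lies on the front face of the gripper's body, between the roots of the fingers; the fingertips stand ctrl.tip_extent ahead of it and the grasp point (between the pads) lies 54 mm ahead of it (ctrl.tip_extent is the distance from the TCP to the fingertips, in m); z points along the fingers, y is the line along which they close (so a half turn about z gives the same grasp; the last joint's range is limited). The gripper opens to 85 mm and grips with 20 to 120 N. Pads are 22 mm wide; open, the fingers measure 114 mm over their backs; the gripper's body (76 mm by 85 mm) begins 54 mm behind the grasp point. The pads swing forward as they close: fully open they stand 13 mm farther back than shut.
Start: joints at [1.009, 0.053, 1.613, -0, 1.476, -0.119], TCP at [0.268, 0.565, 0.304] pointing down, gripper open.
Joint ranges: [-3.01, 3.01], [-1.01, 2.22], [0.06, 2.58], [-1.02, 4.17], [0.09, 2.62], [-3.14, 3.14]. Speed limits (rad/s): [2.57, 2.57, 3.14, 3.14, 3.14, 3.14].

### API

Orientations are given as a rotation vector (axis times angle).
In Python, from station import ctrl gives the robot as it stands.
- The arm moves only by the tool apply_moves, never from a script. Its argument "rows" is one flat list of numbers, 6 for each row, row after row: the shift along the tool's x, y, z normalised to -1 to 1, where 1 is 0.6 m, then the turn, a rotation vector about the tool's x, y, z normalised to -1 to 1, where 1 is 90 degrees. A call has 1 to 20 rows; each row is the pose to reach, as a shift and turn from the pose commanded when the call began, along the tool's axes at that moment; what a row does not reach only later rows make up. A row lasts 1/10 s, in which the tool goes at most 50 mm and 8.59 degrees, less where a joint would pass 70% of its speed; a pose out of reach is approached as far as the arm can. A call with a number of a shift or a turn outside -1 to 1 is refused whole. A call with a gripper value outside its range is refused whole. "grip" is the opening, from 0 (shut) to 1 (fully open), set as the call begins (left out, the last holds). The fingers move at their own pace and stop on an object; "grip_force" is the grip in N (left out, the last holds). Time passes only in rows, so rows that repeat a pose let the fingers close. It gives the time, the measured TCP pose, the force, the opening and the grip force at its end, in the units of the state.
- ctrl.get_obs(): the state, without advancing time (a new reading comes with each control period).
- ctrl.get_image(name): name is "scene" or "top" or "wrist"; returns (picture, depth): 420x560x3 uint8, blue, green, red; 420x560 float32, m along the optical axis (not along the pixel's ray), 0 where there is no reading.
- ctrl.camera_model(name): a dict with "mtx" (3x3 intrinsics, pixels), "R" (3x3) and "t" (3): a world point X has camera coordinates R X + t; the wrist camera has in their place "tool_from_camera" (4x4, takes a point from camera to tool coordinates, whose origin is the TCP and whose axes are the flange's). Camera axes: x right, y down, z forward; pixel columns grow to the right and rows downward; lengths in m; the calibration is good to about 2 mm. A picture is of the moment at which its call begins: read the wrist's pose just before it. camera_model takes no time and is no camera call.
- ctrl.finish_job(): hands the job in; it is judged then, once.
The state is a dict: "t": time; "q": joint angles; "dq": joint speeds; "effort": joint torques, N m; "tool_pos": TCP position; "tool_rot": TCP orientation; "contact_force": force on the tool from outside, world axes, zero at the start; "wrist_torque": the same for the moment, N m; "opening": finger opening in m; "grip_force": force on a finger pad.
Only numpy, scipy, OpenCV 4.12 (cv2) and the standard library are available. Lean on these libraries where they do the work, as an engineer would, in place of code of your own. Each camera call takes 0.05 s, during which the arm holds its last target. There are 200 camera calls.

## Working session

There is one attempt and no reset: what is moved stays moved. The work goes in short steps, Python scripts to look and compute and a tool call to move; the robot and the scene stay as the last step left them, time stands still between calls to the robot, and variables do not carry over. Pictures are saved under pics/ and viewed, at most 14 in all, crops included, and the job is handed in when it is done.

Besides the shell and the picture viewer there is one more tool, called after "Emit:" in YAML: its name, and indented under it one key for each argument. apply_moves: Moves the arm, as the interface text tells. Its arguments: {"type":"object","properties":{"rows":{"type":"array","items":{"type":"number"}},"grip":{"type":"number"},"grip_force":{"type":"number"}},"required":["rows"]}

```bash
ls; mkdir -p pics; python3 - <<'E'
from station import ctrl
import cv2,numpy as np
o=ctrl.get_obs();print(o, ctrl.tip_extent)
for n in ("scene","top"):
    im,d=ctrl.get_image(n);cv2.imwrite(f"pics/{n}0.png",im);np.save(f"pics/{n}0.npy",d)
    print(n,ctrl.camera_model(n))
print(ctrl.camera_model("wrist"))
E
```

```text
pics
{'t': 0.0, 'q': array([ 1.00900683e+00,  5.33542872e-02,  1.61426280e+00,  3.38365748e-05,
        1.47600947e+00, -1.18982744e-01]), 'dq': array([-6.91290359e-04, -9.66132103e-04,  5.66181495e-04, -2.16590410e-05,
       -1.28171009e-03,  1.81741960e-03]), 'effort': array([-1.34609845e-04, -3.93706441e+01, -3.70163512e+01, -1.95957437e-04,
        7.59706367e-03,  5.73591990e-06]), 'tool_pos': array([0.26753244, 0.56433203, 0.3026831 ]), 'tool_rot': array([-6.89739043e-01, -3.06421117e+00,  2.99320949e-03]), 'contact_force': array([ 0.42810339,  0.90818389, -0.18085544]), 'wrist_torque': array([-0.01207508, -0.00457208,  0.03860886]), 'grip_force': 0.0, 'opening': 0.08518685352500428} 0.0726
scene {'mtx': array([[520.65749344,   0.        , 288.65880524],
       [  0.        , 520.65749344, 223.59050702],
       [  0.        ,   0.        ,   1.        ]]), 'R': array([[ 0.80756902, -0.58948525, -0.01842325],
       [-0.43383669, -0.57259629, -0.69564302],
       [ 0.39952221,  0.56977244, -0.71815136]]), 't': array([-0.22359067,  0.48597148,  0.53398574])}
top {'mtx': array([[
[... 172 characters left out ...]
 -0.98968378, -0.00219616],
       [-0.96389088, -0.13901476, -0.22713273],
       [ 0.22448428,  0.03465411, -0.97386133]]), 't': array([0.25661656, 0.59079987, 0.82415454])}
{'mtx': array([[361.62376767,   0.        , 272.7633454 ],
       [  0.        , 361.62376767, 204.21021434],
       [  0.        ,   0.        ,   1.        ]]), 'tool_from_camera': array([[ 3.86120795e-04, -9.61758260e-01, -2.73899434e-01,
         7.00392284e-02],
       [ 9.99999808e-01,  2.38641754e-04,  5.71761100e-04,
         4.26947229e-04],
       [-4.84532120e-04, -2.73899603e-01,  9.61758168e-01,
        -7.17697811e-02],
       [ 0.00000000e+00,  0.00000000e+00,  0.00000000e+00,
         1.00000000e+00]])}
```

View pics/top0.png

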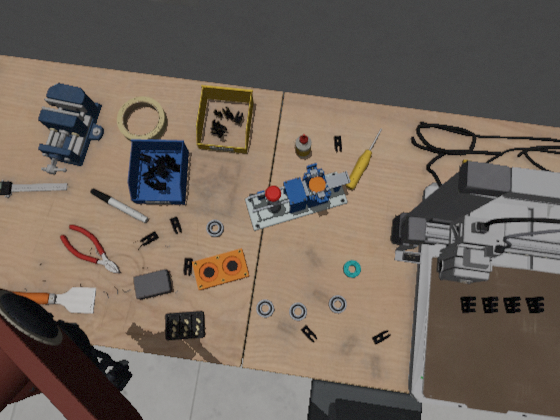

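View pics/scene0.png

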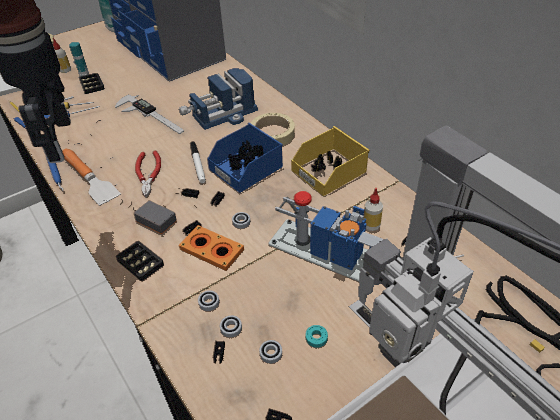

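Top view: four bearings near (216,229), (265,309), (298,312), (337,304); turquoise look-alike at (352,269); housing at (221,269); red plunger at (273,194); shaft at (317,186); bottle at (304,144). The scene view agrees and shows no fifth bearing.

```bash
cat > h.py <<'E'
import cv2,numpy as np
from station import ctrl
from scipy.spatial.transform import Rotation as Ro
def cam(n,o=None):
    m=ctrl.camera_model(n)
    if n!="wrist": return m["mtx"],m["R"].T,-m["R"].T@m["t"]
    R=Ro.from_rotvec(o["tool_rot"]).as_matrix();T=m["tool_from_camera"]
    return m["mtx"],R@T[:3,:3],R@T[:3,3]+o["tool_pos"]
def onplane(c,uv,z):
    K,R,p=c
    uv=np.atleast_2d(uv).astype(float)
    r=np.c_[uv,np.ones(len(uv))]@np.linalg.inv(K).T@R.T
    return p+r*((z-p[2])/r[:,2])[:,None]
def cloud(c,d):
    K,R,p=c
    v,u=np.mgrid[:d.shape[0],:d.shape[1]]
    return (np.stack([u,v,np.ones_like(u)],-1)*d[...,None])@np.linalg.inv(K).T@R.T+p
def move(target,yaw=None,o=None):
    """print rel shift (normalised) and turn for tool-down pose. yaw = world angle of tool y line"""
    o=o or ctrl.get_obs();R=Ro.from_rotvec(o["tool_rot"])
    s=R.inv().apply(np.array(target)-o["tool_pos"])/0.6
    if yaw is None: y=R.as_matrix()[:,1]; yaw=np.arctan2(y[1],y[0])
    best=None
    for k in (0,np.pi):
        a=yaw+k; y=np.array([np.cos(a),np.sin(a),0]); z=np.array([0,0,-1.]); x=np.cross(y,z)
        r=(R.inv()*Ro.from_matrix(np.c_[x,y,z])).as_rotvec()
        if best is None or np.linalg.norm(r)<np.linalg.norm(best): best=r
    print("shift",np.round(s,4),"turn",np.round(best/(np.pi/2),4),"q6",round(o["q"][5],2))
E
cat > a.py <<'E'
from h import *
im=cv2.imread("pics/top0.png");d=np.load("pics/top0.npy");c=cam("top");P=cloud(c,d)
for uv in [(216,229),(265,309),(298,312),(337,304)]:print("b",uv,onplane(c,uv,.011))
hsv=cv2.cvtColor(im,cv2.COLOR_BGR2HSV)
hm=((hsv[...,0]>5)&(hsv[...,0]<20)&(hsv[...,1]>180)&(hsv[...,2]>120)).astype(np.uint8);hm[:245]=0;hm[290:]=0;hm[:,:185]=0;hm[:,260:]=0
cn=max(cv2.findContours(hm,0,1)[0],key=cv2.contourArea);print("housing hull area",cv2.contourArea(cn))
w=onplane(c,cn[:,0],.012)[:,:2];print(cv2.minAreaRect((w*1000).astype(np.float32)))
rm=((hsv[...,0]<5)|(hsv[...,0]>174))&(hsv[...,1]>150)&(hsv[...,2]>100);rm[:180]=0;rm[212:]=0
ys,xs=np.nonzero(rm[:,255:290]);uv=(xs.mean()+255,ys.mean());print("plunger",uv,onplane(c,uv,.119),P[int(uv[1]),int(uv[0])])
m=(P[...,2]>.004)&(P[...,2]<.012)&(d>0);m[:165]=0;m[235:]=0;m[:,:240]=0;m[:,360:]=0
n,l,s,_=cv2.connectedComponentsWithStats(m.astype(np.uint8));
i=1+np.argmax(s[1:,4]);q=P[m][:,:2];print("plate",cv2.minAreaRect((q*1000).astype(np.float32)),len(q))
m=(P[...,2]>.095)&(P[...,2]<.108)&(d>0);m[:,:285]=0;m[:,345:]=0;m[:150]=0;m[215:]=0
q=P[m];print("tops",q.mean(0),cv2.minAreaRect((q[:,:2]*1000).astype(np.float32)),len(q))
for uv in[(317,186),(317,180),(312,186),(304,140),(304,150)]:print(uv,P[uv[1],uv[0]])
cv2.imwrite("pics/crop.png",cv2.resize(im[125:325,190:370],None,fx=3,fy=3,interpolation=2))
E
python3 a.py
```

```text
b (216, 229) [[0.5030517  0.46362097 0.011     ]]
b (265, 309) [[0.35929357 0.34042105 0.011     ]]
b (298, 312) [[0.36287645 0.27547492 0.011     ]]
b (337, 304) [[0.38911786 0.20154264 0.011     ]]
housing hull area 1311.5
((424.1647033691406, 440.6849365234375), (56.79411697387695, 102.47669219970703), 23.8216495513916)
plunger (np.float64(272.6701030927835), np.float64(193.15463917525773)) [[0.56585924 0.35395521 0.119     ]] [0.56606526 0.35523771 0.1186606 ]
plate ((591.8086547851562, 303.39068603515625), (148.50912475585938, 248.86398315429688), 8.31010627746582) 1588
tops [0.60545893 0.27474918 0.09872965] ((605.434814453125, 274.72296142578125), (76.87321472167969, 32.013240814208984), 23.61475372314453) 142
(317, 186) [0.60068979 0.27372324 0.08657767]
(317, 180) [0.61271277 0.2752094  0.08620158]
(312, 186) [0.59930966 0.28321459 0.08662035]
(304, 140) [0.6933869  0.31076864 0.07878041]
(304, 150) [0.68433054 0.3080275  0.04771499]
```

View pics/crop.png

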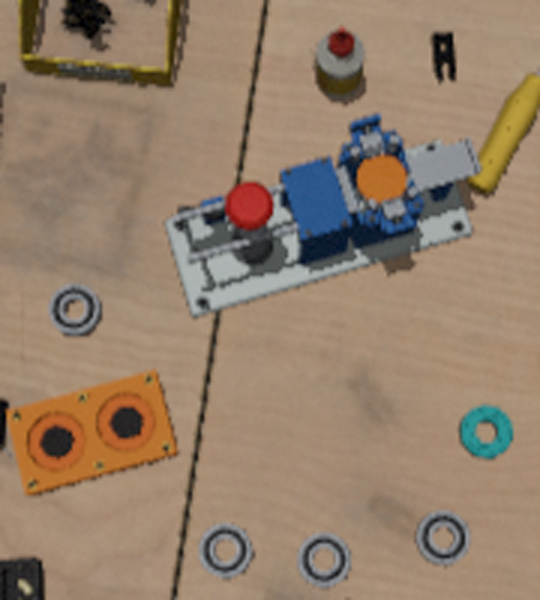

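The crop confirms four bearings, an empty magazine (orange follower visible) and a housing with two empty seats.

```bash
python3 - <<'E'
from h import *
d=np.load("pics/top0.npy");P=cloud(cam("top"),d)
for r in range(110,400,25):
    print(r,[tuple(int(x) for x in np.round(P[r,u]*100)) for u in range(360,560,28)])
o=ctrl.get_obs();R=Ro.from_rotvec(o["tool_rot"]).as_matrix();print(R.round(3))
move([.604,.2745,.30],np.radians(115.5)); move([.604,.2745,.30],np.radians(115.5-180))
E
```

```text
110 [(81, 20, 0), (82, 14, 0), (83, 8, 0), (84, 1, -1), (84, -4, 1), (84, -9, 3), (84, -14, 4), (84, -19, 6)]
135 [(75, 19, 0), (76, 13, 0), (77, 7, 0), (78, 1, 0), (78, -4, 1), (80, -11, 0), (81, -17, 0), (81, -23, 0)]
160 [(69, 19, 2), (70, 13, 0), (71, 7, 1), (72, 1, 0), (73, -5, 0), (74, -11, 0), (75, -17, 0), (76, -23, 0)]
185 [(64, 18, 0), (65, 12, 0), (66, 6, 0), (56, 10, 31), (53, 10, 40), (54, 7, 40), (55, 3, 40), (55, 0, 40)]
210 [(59, 18, 0), (60, 12, 0), (56, 10, 17), (53, 9, 28), (53, 6, 30), (61, -9, 5), (63, -15, 4), (63, -20, 5)]
235 [(53, 17, 0), (54, 11, 0), (50, 12, 23), (51, 7, 23), (50, 6, 29), (51, 2, 29), (57, -15, 4), (58, -20, 5)]
260 [(48, 16, 0), (49, 11, 1), (48, 9, 15), (47, 6, 21), (47, 5, 28), (51, -9, 5), (52, -15, 4), (53, -20, 5)]
285 [(43, 16, 0), (44, 10, 0), (45, 5, 3), (45, 1, 6), (46, -4, 6), (47, -9, 6), (47, -15, 5), (48, -20, 5)]
310 [(38, 15, 0), (39, 10, 0), (40, 5, 4), (40, 1, 6), (41, -3, 8), (42, -9, 6), (43, -15, 5), (43, -20, 5)]
335 [(34, 15, 0), (34, 10, 1), (35, 5, 4), (36, 0, 6), (37, -5, 5), (37, -10, 6), (38, -15, 6), (39, -20, 5)]
360 [(29, 14, 0), (30, 9, 0), (31, 5, 5), (32, 0, 6), (32, -5, 6), (33, -10, 6), (34, -15, 6), (34, -20, 6)]
385 [(24, 14, 0), (25, 9, 0), (26, 5, 4), (27, 0, 5), (28, -5, 6), (29, -10, 6), (29, -15, 5), (30, -20, 5)]
[[-0.904  0.428 -0.001]
 [ 0.428  0.904 -0.002]
 [ 0.    -0.002 -1.   ]]
shift [-0.7137 -0.1963  0.0048] turn [-0.0011 -0.0007 -0.5652] q6 -0.12
shift [-0.7137 -0.1963  0.0048] turn [-0.0011 -0.0007 -0.5652] q6 -0.12
```

Emit:
apply_moves:
  rows: [-0.7137, -0.1963, 0.0048, -0.0011, -0.0007, -0.5652, -0.7137, -0.1963, 0.0048, -0.0011, -0.0007, -0.5652, -0.7137, -0.1963, 0.0048, -0.0011, -0.0007, -0.5652, -0.7137, -0.1963, 0.0048, -0.0011, -0.0007, -0.5652, -0.7137, -0.1963, 0.0048, -0.0011, -0.0007, -0.5652, -0.7137, -0.1963, 0.0048, -0.0011, -0.0007, -0.5652, -0.7137, -0.1963, 0.0048, -0.0011, -0.0007, -0.5652, -0.7137, -0.1963, 0.0048, -0.0011, -0.0007, -0.5652, -0.7137, -0.1963, 0.0048, -0.0011, -0.0007, -0.5652, -0.7137, -0.1963, 0.0048, -0.0011, -0.0007, -0.5652, -0.7137, -0.1963, 0.0048, -0.0011, -0.0007, -0.5652, -0.7137, -0.1963, 0.0048, -0.0011, -0.0007, -0.5652, -0.7137, -0.1963, 0.0048, -0.0011, -0.0007, -0.5652, -0.7137, -0.1963, 0.0048, -0.0011, -0.0007, -0.5652]
  grip: 0.6

```text
t: 1.5
tool_pos: [0.6032, 0.2761, 0.3011]
tool_rot: [-0.696, 3.062, 0.002]
contact_force: [0.6, 0.4, 0.5]
opening: 0.0513
grip_force: 0.0
```

```bash
cat > look.py <<'E'
from h import *
import sys
n=sys.argv[1]
o=ctrl.get_obs();im,d=ctrl.get_image("wrist");cv2.imwrite(f"pics/{n}.png",im)
np.savez(f"pics/{n}.npz",d=d,pos=o["tool_pos"],rot=o["tool_rot"]);print(o["t"],o["tool_pos"],o["q"].round(2),ctrl.tip_extent,o["opening"])
E
python3 look.py w1
```

```text
1.5 [0.60320237 0.27610758 0.30114773] [ 0.32  0.14  1.52  0.    1.48 -1.7 ] 0.0726 0.05131562124339934
```

View pics/w1.png

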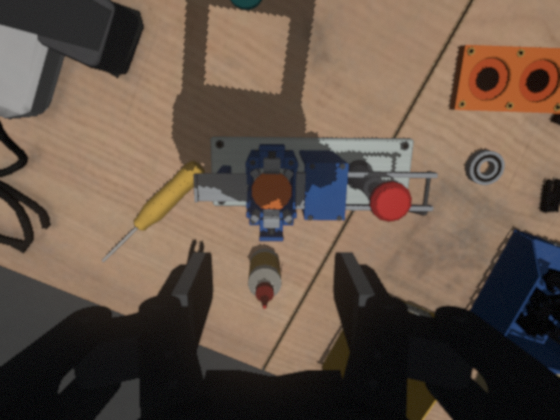

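Wrist view: plate spans columns 197–410 nearly level in the image, shaft mouth at (271,190), plunger at (390,200), bottle at (264,280).

```bash
cat > b.py <<'E'
from h import *
im=cv2.imread("pics/w1.png");f=np.load("pics/w1.npz");d=f["d"];o=dict(tool_pos=f["pos"],tool_rot=f["rot"]);c=cam("wrist",o);P=cloud(c,d)
hsv=cv2.cvtColor(im,cv2.COLOR_BGR2HSV)
rm=((hsv[...,0]<6)|(hsv[...,0]>174))&(hsv[...,1]>150)&(hsv[...,2]>80);rm[:175]=0;rm[225:]=0;rm[:,:360]=0;rm[:,430:]=0
ys,xs=np.nonzero(rm);uv=(xs.mean(),ys.mean());pl=onplane(c,uv,.119)[0];m=rm&(P[...,2]>.112);print("plunger",pl,P[m].mean(0))
w=np.zeros(d.shape,bool);w[135:245,195:420]=1
m=w&(d>0)&(P[...,2]>.005)&(P[...,2]<.011);q=P[m];r=cv2.minAreaRect((q[:,:2]*1000).astype(np.float32));print("plate",r,len(q))
# body axes guess
bp=cv2.boxPoints(r);print(bp)
w=np.zeros(d.shape,bool);w[140:245,240:303]=1
for lo,hi in((.084,.0895),(.095,.1005),(.1005,.105)):
    m=w&(P[...,2]>lo)&(P[...,2]<hi);q=P[m];print(lo,len(q),q.mean(0),cv2.minAreaRect((q[:,:2]*1000).astype(np.float32)))
om=(hsv[...,0]>3)&(hsv[...,0]<20)&(hsv[...,1]>150)&w;ys,xs=np.nonzero(om);print("follower",onplane(c,(xs.mean(),ys.mean()),.086),xs.min(),xs.max(),ys.min(),ys.max())
wm=onplane(c,np.argwhere(om)[:,::-1],.086)
m=np.zeros(d.shape,bool);m[135:245,190:240]=1;m&=(P[...,2]>.066)&(P[...,2]<.08);q=P[m];print("tongue",q.mean(0),cv2.minAreaRect((q[:,:2]*1000).astype(np.float32)))
# other bearing and housing
print("b1",onplane(c,(486,166),.011))
E
python3 b.py
```

```text
plunger [0.56660842 0.35476958 0.119     ] [0.56640834 0.35377916 0.1213629 ]
plate ((610.8783569335938, 312.2445373535156), (114.49358367919922, 225.3997802734375), 25.707765579223633) 4654
[[510.41086 388.9566 ]
 [608.18506 185.8673 ]
 [711.3458  235.53247]
 [613.57166 438.62177]]
0.084 1950 [0.60279516 0.27891056 0.08701104] ((602.1737670898438, 277.9205322265625), (73.6492691040039, 46.688697814941406), 25.53877067565918)
0.095 723 [0.60536837 0.27657464 0.09730164] ((604.6607666015625, 276.51483154296875), (77.12327575683594, 31.77187728881836), 25.58734130859375)
0.1005 313 [0.60316637 0.27596891 0.10253264] ((604.5989990234375, 276.16656494140625), (76.36593627929688, 32.24835968017578), 25.30250358581543)
follower [[0.60465364 0.27662271 0.086     ]] 253 290 175 208
tongue [0.62389591 0.23495086 0.07596787] ((624.34228515625, 234.818359375), (24.33920669555664, 38.35002899169922), 24.760496139526367)
b1 [[0.50406953 0.46927777 0.011     ]]
```

```bash
python3 - <<'E'
from h import *
move([.40,.27,.30],np.radians(115.5))
E
```

```text
shift [0.3099 0.1375 0.0016] turn [0.0007 0.0012 0.0012] q6 -1.7
```

Emit:
apply_moves:
  rows: [0.31, 0.1375, 0.0016, 0.0007, 0.0012, 0.0012, 0.31, 0.1375, 0.0016, 0.0007, 0.0012, 0.0012, 0.31, 0.1375, 0.0016, 0.0007, 0.0012, 0.0012, 0.31, 0.1375, 0.0016, 0.0007, 0.0012, 0.0012, 0.31, 0.1375, 0.0016, 0.0007, 0.0012, 0.0012, 0.31, 0.1375, 0.0016, 0.0007, 0.0012, 0.0012, 0.31, 0.1375, 0.0016, 0.0007, 0.0012, 0.0012, 0.31, 0.1375, 0.0016, 0.0007, 0.0012, 0.0012]

```text
t: 2.35
tool_pos: [0.402, 0.2694, 0.3003]
tool_rot: [-0.69, 3.064, -0.0]
contact_force: [0.2, -0.6, 0.2]
opening: 0.0514
grip_force: 0.0
```

```bash
python3 look.py w2; cat > circ.py <<'E'
from h import *
import sys
n=sys.argv[1]
g=cv2.imread(f"pics/{n}.png",0);f=np.load(f"pics/{n}.npz");c=cam("wrist",dict(tool_pos=f["pos"],tool_rot=f["rot"]))
C=cv2.HoughCircles(cv2.GaussianBlur(g,(3,3),0),cv2.HOUGH_GRADIENT_ALT,1,20,param1=200,param2=0.8,minRadius=10,maxRadius=30)
for u,v,r in (C[0] if C is not None else []):
    print(round(u,1),round(v,1),round(r,1),onplane(c,(u,v),.011)[0].round(4),"rad mm",round(1000*np.linalg.norm(onplane(c,(u+r,v),.011)[0]-onplane(c,(u,v),.011)[0]),1))
E
python3 circ.py w2; python3 circ.py w1
```

```text
2.35 [0.40195276 0.26941845 0.30034722] [ 0.44 -0.29  1.94 -0.    1.5  -1.58] 0.0726 0.051435137097559175
357.0 167.0 17.1 [0.3603 0.3448 0.011 ] rad mm 17.2
429.0 257.0 18.2 [0.4132 0.4633 0.011 ] rad mm 19.7
297.0 142.0 14.4 [0.3639 0.2789 0.011 ] rad mm 14.2
216.0 132.0 13.2 [0.3893 0.2027 0.011 ] rad mm 12.9
172.0 188.0 17.0 [0.4607 0.1839 0.011 ] rad mm 17.4
386.0 257.0 17.0 [0.4332 0.4212 0.011 ] rad mm 18.4
488.0 77.0 18.5 [0.4325 0.4216 0.011 ] rad mm 17.5
539.0 79.0 18.9 [0.4131 0.4663 0.011 ] rad mm 17.9
487.0 169.0 15.8 [0.5062 0.472  0.011 ] rad mm 16.1
393.0 203.0 17.8 [0.5783 0.4044 0.011 ] rad mm 18.6
129.0 23.0 17.2 [0.5355 0.1001 0.011 ] rad mm 15.6
263.0 256.0 14.7 [0.6909 0.3079 0.011 ] rad mm 16.0
```

View pics/w2.png

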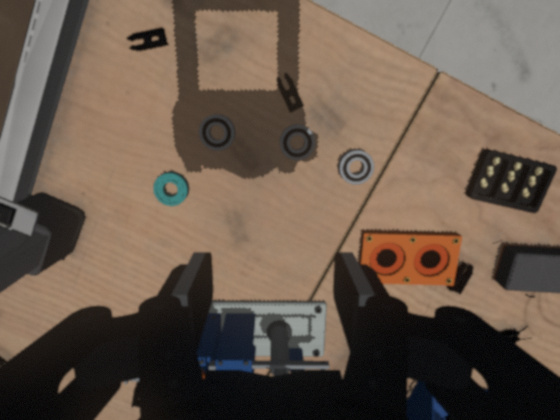

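Wrist view 2: bearings at (357,167), (297,142), (216,132), turquoise ring at (172,188), housing seats at (386,257) and (429,257).

```bash
python3 - <<'E'
from h import *
move([.360,.3435,.15],np.radians(115.5))
E
```

```text
shift [0.0103 0.1417 0.2503] turn [-0.0001  0.0001 -0.0016] q6 -1.58
```

Emit:
apply_moves:
  rows: [0.01, 0.142, 0.25, 0, 0, -0.0016, 0.01, 0.142, 0.25, 0, 0, -0.0016, 0.01, 0.142, 0.25, 0, 0, -0.0016, 0.01, 0.142, 0.25, 0, 0, -0.0016, 0.01, 0.142, 0.25, 0, 0, -0.0016, 0.01, 0.142, 0.25, 0, 0, -0.0016]

```text
t: 3.0
tool_pos: [0.3598, 0.3437, 0.1502]
tool_rot: [0.694, -3.064, 0.001]
contact_force: [0.5, -0.1, 0.5]
opening: 0.051
grip_force: 0.0
```

```bash
sed -i 's/maxRadius=30/maxRadius=45/' circ.py; python3 look.py w3; python3 circ.py w3
```

```text
3.0 [0.35978622 0.34370746 0.150195  ] [ 0.61 -0.1   2.04 -0.    1.21 -1.4 ] 0.0726 0.05103594250050655
35.0 161.0 21.4 [0.3874 0.2031 0.011 ] rad mm 12.5
170.0 181.0 20.0 [0.3644 0.2789 0.011 ] rad mm 11.9
271.0 222.0 19.9 [0.3618 0.3442 0.011 ] rad mm 12.3
35.0 161.0 31.7 [0.3874 0.2031 0.011 ] rad mm 18.6
324.0 363.0 23.3 [0.439  0.4218 0.011 ] rad mm 16.2
271.0 222.0 29.4 [0.3618 0.3442 0.011 ] rad mm 18.1
225.0 351.0 24.4 [0.4596 0.3559 0.011 ] rad mm 16.8
416.0 391.0 11.0 [0.4318 0.4919 0.011 ] rad mm 7.8
```

View pics/w3.png

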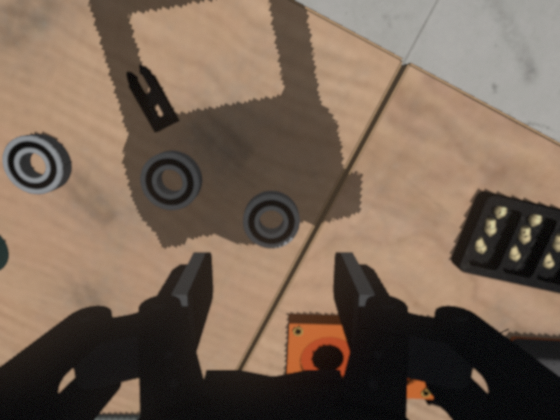

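Bearing to take first is at (271,222), centred between the fingers; neighbours at (170,181) and (35,161).

```bash
python3 - <<'E'
from h import *
move([.3615,.3442,.0745],np.radians(115.5))
E
```

```text
shift [-0.0015 -0.0003  0.1282] turn [ 0.      0.0014 -0.    ] q6 -1.4
```

Emit:
apply_moves:
  rows: [-0.002, 0, 0.06, 0, 0.001, 0, -0.002, 0, 0.11, 0, 0.001, 0, -0.002, 0, 0.128, 0, 0.001, 0, -0.002, 0, 0.128, 0, 0.001, 0]

```text
t: 3.45
tool_pos: [0.3603, 0.3436, 0.073]
tool_rot: [0.692, -3.062, 0.001]
contact_force: [0.2, -0.7, -0.2]
opening: 0.0513
grip_force: 0.0
```

Emit:
apply_moves:
  rows: [0, 0, 0, 0, 0, 0, 0, 0, 0, 0, 0, 0, 0, 0, 0, 0, 0, 0, 0, 0, 0, 0, 0, 0, 0, 0, 0, 0, 0, 0]
  grip: 0.3
  grip_force: 40

```text
t: 3.95
tool_pos: [0.3615, 0.345, 0.0755]
tool_rot: [-0.694, 3.061, 0.001]
contact_force: [0.7, -0.9, 7.0]
opening: 0.0329
grip_force: 40.3
```

Emit:
apply_moves:
  rows: [0, 0, -0.02, 0, 0, 0, 0, 0, -0.1, 0, 0, 0, 0, 0, -0.18, 0, 0, 0, 0, 0, -0.208, 0, 0, 0, 0, 0, -0.208, 0, 0, 0, 0, 0, -0.208, 0, 0, 0]

```text
t: 4.55
tool_pos: [0.3597, 0.344, 0.1976]
tool_rot: [0.694, -3.062, 0.001]
contact_force: [0.1, -0.6, -1.4]
opening: 0.0327
grip_force: 40.0
```

```bash
python3 look.py w4; python3 - <<'E'
from h import *
move([.6046,.2762,.195],np.radians(115.5))
o=ctrl.get_obs();print(o["opening"],o["grip_force"],o["contact_force"])
E
```

```text
4.55 [0.35970735 0.34400771 0.19763804] [ 0.61 -0.17  2.    0.    1.3  -1.4 ] 0.0726 0.03266197913170576
shift [-0.3206 -0.2777  0.0007] turn [-0.0003 -0.0029  0.0004] q6 -1.4
0.03232197260203425 39.96419548988342 [ 0.51457196  0.01883712 -1.23559753]
```

View pics/w4.png

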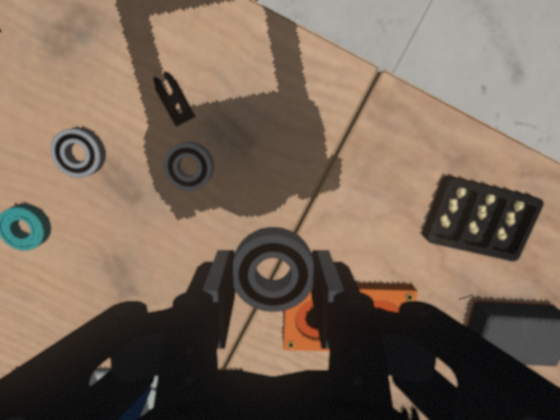

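The bearing is held flat between the tips, centred at about (273,268).

```bash
cat > held.py <<'E'
from h import *
import sys
n=sys.argv[1];f=np.load(f"pics/{n}.npz");d=f["d"];m=ctrl.camera_model("wrist");T=m["tool_from_camera"]
v,u=np.mgrid[:420,:560]
P=(np.stack([u,v,np.ones_like(u)],-1)*d[...,None])@np.linalg.inv(m["mtx"]).T@T[:3,:3].T+T[:3,3]
w=(d>0)&(d<.22)&(abs(P[...,1])<.0165)&(P[...,2]>.03)&(P[...,2]<.085)&(abs(P[...,0])<.03)&(v<310)
q=P[w];print(len(q));zt=np.median(q[:,2]);print("top z tool",zt,np.percentile(q[:,2],[5,95]))
q=q[abs(q[:,2]-zt)<.002];A=np.c_[q[:,:2],np.ones(len(q))];s=np.linalg.lstsq(A,q[:,2],rcond=None)[0];print("slopes",s,"x range",np.percentile(q[:,0],[1,99]),"y",np.percentile(q[:,1],[1,99]))
g=cv2.imread(f"pics/{n}.png",0)
C=cv2.HoughCircles(cv2.GaussianBlur(g,(3,3),0),cv2.HOUGH_GRADIENT_ALT,1,20,param1=200,param2=0.8,minRadius=20,maxRadius=60)
K=m["mtx"];
for cu,cv_,r in (C[0] if C is not None else []):
    if abs(cu-273)<25 and 230<cv_<310:
        ray=T[:3,:3]@np.linalg.inv(K)@[cu,cv_,1];print("circ",cu,cv_,r,"centre in tool",T[:3,3]+ray*(zt-T[2,3])/ray[2])
E
python3 held.py w4
```

```text
5570
top z tool 0.06313168153568834 [0.0485314  0.07018372]
slopes [-0.00093338  0.00134849  0.06309335] x range [-0.01439284  0.01802877] y [-0.01569735  0.01594606]
circ 273.0 270.0 31.206343 centre in tool [0.0030759  0.00076672 0.06313168]
circ 273.0 270.0 42.085064 centre in tool [0.0030759  0.00076672 0.06313168]
circ 273.0 270.0 21.659597 centre in tool [0.0030759  0.00076672 0.06313168]
```

```bash
cat >> h.py <<'E'
def avg(k=5):
    os=[]
    for _ in range(k):
        os.append(ctrl.get_obs()); ctrl.get_image("top")
    o=os[-1]; p=np.array([x["tool_pos"] for x in os]); r=Ro.from_rotvec([x["tool_rot"] for x in os]).mean().as_rotvec()
    print("t",round(o["t"],2),"pos",p.mean(0).round(4),"std",p.std(0).round(4),"F",np.mean([x["contact_force"] for x in os],0).round(1),"open",round(o["opening"],4),"gf",round(o["grip_force"],1))
    return dict(o,tool_pos=p.mean(0),tool_rot=r)
E
python3 - <<'E'
from h import *
o=avg(4);move([.6073,.2769,.215],np.radians(115.5),o)
E
```

```text
t 4.75 pos [0.3591 0.3435 0.1957] std [0.0001 0.0001 0.0003] F [ 0.1 -0.2 -0.9] open 0.0325 gf 40.0
shift [-0.3252 -0.2785 -0.0338] turn [-0.0004 -0.0035  0.0004] q6 -1.4
```

Emit:
apply_moves:
  rows: [-0.05, -0.04, -0.034, 0, 0, 0, -0.325, -0.2785, -0.034, 0, -0.003, 0, -0.325, -0.2785, -0.034, 0, -0.003, 0, -0.325, -0.2785, -0.034, 0, -0.003, 0, -0.325, -0.2785, -0.034, 0, -0.003, 0, -0.325, -0.2785, -0.034, 0, -0.003, 0, -0.325, -0.2785, -0.034, 0, -0.003, 0, -0.325, -0.2785, -0.034, 0, -0.003, 0, -0.325, -0.2785, -0.034, 0, -0.003, 0, -0.325, -0.2785, -0.034, 0, -0.003, 0, -0.325, -0.2785, -0.034, 0, -0.003, 0, -0.325, -0.2785, -0.034, 0, -0.003, 0]

```text
t: 6.0
tool_pos: [0.6076, 0.2779, 0.2182]
tool_rot: [-0.695, 3.061, 0.001]
contact_force: [0.5, -0.3, -0.9]
opening: 0.0326
grip_force: 40.0
```

```bash
python3 look.py w5; python3 held.py w5; python3 - <<'E'
from h import *
o=avg(4);move([.6073,.2769,.168],np.radians(115.5),o)
E
```

```text
6.0 [0.60760981 0.27788649 0.21816371] [ 0.32  0.21  1.58  0.    1.34 -1.7 ] 0.0726 0.03262569563963492
5571
top z tool 0.06317455499001504 [0.04839332 0.07033197]
slopes [-0.0025342   0.00064695  0.0631287 ] x range [-0.01451377  0.01800344] y [-0.01571741  0.0159768 ]
circ 273.0 270.0 31.140388 centre in tool [0.00304149 0.00076715 0.06317455]
circ 273.0 270.0 21.61786 centre in tool [0.00304149 0.00076715 0.06317455]
t 6.2 pos [0.6079 0.2777 0.2181] std [0.0001 0.0001 0.    ] F [ 0.3 -0.1 -0.4] open 0.0329 gf 40.0
shift [ 0.0017 -0.0007  0.0835] turn [-0.0001  0.002   0.0006] q6 -1.7
```

View pics/w5.png

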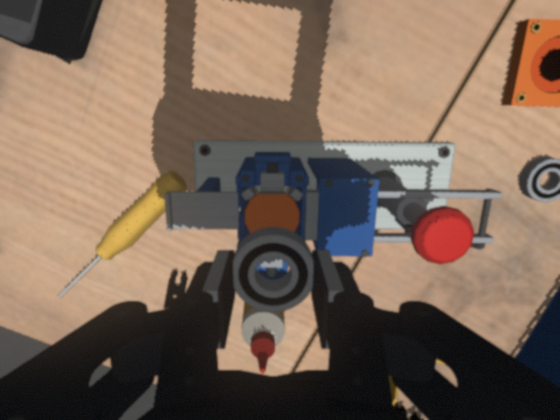

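Approach view: bearing held at (273,270), mouth directly ahead at column 271, plunger (443,235), bottle (263,330) clear.

Emit:
apply_moves:
  rows: [0.0017, -0.0007, 0.03, 0, 0.002, 0, 0.0017, -0.0007, 0.05, 0, 0.002, 0, 0.0017, -0.0007, 0.065, 0, 0.002, 0, 0.0017, -0.0007, 0.075, 0, 0.002, 0, 0.0017, -0.0007, 0.082, 0, 0.002, 0, 0.0017, -0.0007, 0.083, 0, 0.002, 0, 0.0017, -0.0007, 0.083, 0, 0.002, 0, 0.0017, -0.0007, 0.083, 0, 0.002, 0]

```text
t: 7.05
tool_pos: [0.6073, 0.2767, 0.1684]
tool_rot: [0.694, -3.063, 0.0]
contact_force: [-2.6, -0.4, 0.7]
opening: 0.0328
grip_force: 40.0
```

```bash
python3 - <<'E'
from h import *
o=avg(3);move([.6073,.2769,.168],np.radians(115.5),o)
E
```

```text
t 7.15 pos [0.6073 0.2767 0.1684] std [0. 0. 0.] F [-3.5 -0.8 -0. ] open 0.0327 gf 40.1
shift [-0.0001  0.0003  0.0006] turn [ 0.0001 -0.0005  0.0004] q6 -1.7
```

Emit:
apply_moves:
  rows: [0, 0, 0, 0, 0, 0, 0, 0, 0, 0, 0, 0, 0, 0, 0, 0, 0, 0, 0, 0, -0.03, 0, 0, 0, 0, 0, -0.07, 0, 0, 0, 0, 0, -0.07, 0, 0, 0]
  grip: 0.55

```text
t: 7.8
tool_pos: [0.61, 0.2775, 0.2162]
tool_rot: [-0.692, 3.055, 0.001]
contact_force: [0.3, -0.0, 0.4]
opening: 0.0469
grip_force: 0.0
```

Emit:
apply_moves:
  rows: [0.003, 0.001, 0, 0, 0, 0, 0.003, 0.001, 0, 0, 0, 0, 0.003, 0.001, 0, 0, 0, 0, 0.003, 0.001, 0, 0, 0, 0, 0.003, 0.001, 0, 0, 0, 0, 0.003, 0.001, 0, 0, 0, 0, 0.003, 0.001, 0, 0, 0, 0, 0.003, 0.001, 0.03, 0, 0, 0, 0.003, 0.001, 0.05, 0, 0, 0, 0.003, 0.001, 0.06, 0, 0, 0, 0.003, 0.001, 0.06, 0, 0, 0, 0.003, 0.001, 0.06, 0, 0, 0]
  grip: 0

```text
t: 9.0
tool_pos: [0.6055, 0.2764, 0.1737]
tool_rot: [0.694, -3.063, 0.0]
contact_force: [-0.4, 0.5, 1.3]
opening: -0.0001
grip_force: 0.4
```

```bash
python3 look.py w6; python3 - <<'E'
from h import *
o=avg(3);move([.6055,.2765,.1556],np.radians(115.5),o)
E
```

```text
9.0 [0.60551302 0.2764371  0.17365476] [ 0.32  0.25  1.62 -0.    1.27 -1.7 ] 0.0726 -9.016513005685256e-05
t 9.15 pos [0.6057 0.2765 0.1743] std [0.0001 0.     0.0002] F [ 0.1 -0.2  1.1] open 0.0003 gf 0.5
shift [0.0003 0.0001 0.0311] turn [-0.0001 -0.0001  0.0004] q6 -1.7
```

View pics/w6.png

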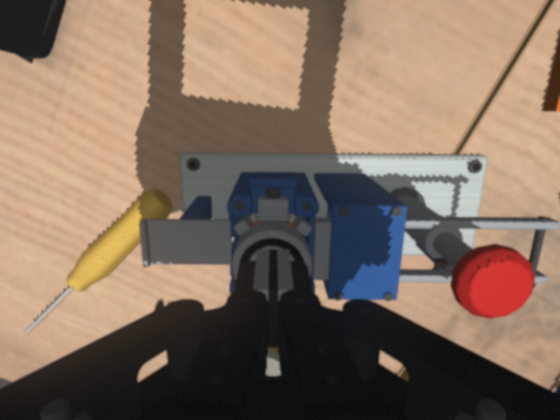

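The bearing sits level in the mouth at (272,245) with the shut fingertips over it.

Emit:
apply_moves:
  rows: [0, 0, 0.008, 0, 0, 0, 0, 0, 0.016, 0, 0, 0, 0, 0, 0.022, 0, 0, 0, 0, 0, 0.028, 0, 0, 0, 0, 0, 0.0315, 0, 0, 0, 0, 0, 0.0315, 0, 0, 0, 0, 0, 0.0315, 0, 0, 0]

```text
t: 9.9
tool_pos: [0.6056, 0.2764, 0.155]
tool_rot: [0.694, -3.063, 0.0]
contact_force: [0.9, 0.2, 2.9]
opening: -0.0001
grip_force: 1.4
```

```bash
python3 - <<'E'
from h import *
o=avg(2)
E
```

```text
t 9.95 pos [0.6056 0.2764 0.155 ] std [0. 0. 0.] F [0.8 0.6 2.8] open 0.0002 gf 1.4
```

```bash
python3 - <<'E'
from h import *
o=avg(1)
move([.362,.2783,.25],np.radians(115.5),o)
move([.362,.2783,.13],np.radians(115.5),o)
E
```

```text
t 10.0 pos [0.6056 0.2764 0.1551] std [0. 0. 0.] F [1.  0.3 2.7] open 0.0002 gf 1.4
shift [ 0.3651  0.1778 -0.158 ] turn [-0.0001 -0.0003  0.0003] q6 -1.7
shift [0.365  0.1778 0.042 ] turn [-0.0001 -0.0003  0.0003] q6 -1.7
```

Emit:
apply_moves:
  rows: [0, 0, -0.05, 0, 0, 0, 0, 0, -0.1, 0, 0, 0, 0.05, 0.025, -0.12, 0, 0, 0, 0.12, 0.06, -0.12, 0, 0, 0, 0.19, 0.09, -0.12, 0, 0, 0, 0.26, 0.13, -0.1, 0, 0, 0, 0.31, 0.155, -0.06, 0, 0, 0, 0.35, 0.17, 0, 0, 0, 0, 0.365, 0.178, 0.042, 0, 0, 0, 0.365, 0.178, 0.042, 0, 0, 0, 0.365, 0.178, 0.042, 0, 0, 0, 0.365, 0.178, 0.042, 0, 0, 0, 0.365, 0.178, 0.042, 0, 0, 0, 0.365, 0.178, 0.042, 0, 0, 0, 0.365, 0.178, 0.042, 0, 0, 0]
  grip: 0.6

```text
t: 11.55
tool_pos: [0.3628, 0.2786, 0.1309]
tool_rot: [-0.693, 3.063, 0.0]
contact_force: [-0.2, 0.5, -0.2]
opening: 0.0511
grip_force: 0.0
```

```bash
cat > tgt.py <<'E'
# avg pose, look, and bearing centre in the tool frame; shift to bring bearing to tool x=X0
from h import *
import sys
n=sys.argv[1];zt=float(sys.argv[2])
o=avg(3);im,d=ctrl.get_image("wrist");cv2.imwrite(f"pics/{n}.png",im);np.savez(f"pics/{n}.npz",d=d,pos=o["tool_pos"],rot=o["tool_rot"])
c=cam("wrist",o);g=cv2.GaussianBlur(cv2.cvtColor(im,6),(3,3),0)
C=cv2.HoughCircles(g,cv2.HOUGH_GRADIENT_ALT,1,20,param1=200,param2=0.8,minRadius=10,maxRadius=60)
for u,v,r in C[0]:
    p=onplane(c,(u,v),zt)[0];rm=1000*np.linalg.norm(onplane(c,(u+r,v),zt)[0]-p)
    t=Ro.from_rotvec(o["tool_rot"]).inv().apply(p-o["tool_pos"])
    print(round(u),round(v),"rad mm",round(rm,1),"world",p.round(4),"tool mm",(1000*t).round(1),"norm",(t/.6).round(4))
E
python3 tgt.py w7 .011
```

```text
t 11.65 pos [0.3625 0.2786 0.1306] std [0.0002 0.     0.0002] F [-0.1  0.1  0.4] open 0.0515 gf 0.0
128 215 rad mm 12.6 world [0.389 0.203 0.011] tool mm [  8.7 -79.6 119.6] norm [ 0.0145 -0.1326  0.1993]
271 234 rad mm 15.9 world [0.365  0.2795 0.011 ] tool mm [ -2.5  -0.3 119.6] norm [-0.0042 -0.0004  0.1993]
54 306 rad mm 18.7 world [0.4623 0.1821 0.011 ] tool mm [ -48.4 -130.1  119.6] norm [-0.0807 -0.2168  0.1994]
54 306 rad mm 10.7 world [0.4623 0.1821 0.011 ] tool mm [ -48.4 -130.1  119.6] norm [-0.0807 -0.2168  0.1994]
271 234 rad mm 10.2 world [0.365  0.2795 0.011 ] tool mm [ -2.5  -0.3 119.6] norm [-0.0042 -0.0004  0.1993]
```

```bash
python3 - <<'E'
from h import *
f=np.load("pics/w6.npz");o=dict(tool_pos=f["pos"],tool_rot=f["rot"]);o["tool_pos"]=np.array([.6057,.2765,.1741]);c=cam("wrist",o);P=cloud(c,f["d"])
R=Ro.from_rotvec(o["tool_rot"])
m=np.zeros((420,560),bool);m[215:290,225:320]=1
m&=(P[...,2]>.1015)&(P[...,2]<.1075)
q=R.inv().apply(P[m]-o["tool_pos"])*1000
# outer edge in tool frame: print histogram
print(len(q),np.percentile(q[:,0],[.5,99.5]),np.percentile(q[:,1],[.5,99.5]),P[m][:,2].mean())
g=cv2.cvtColor(cv2.imread("pics/w6.png"),6)
C=cv2.HoughCircles(cv2.GaussianBlur(g,(3,3),0),cv2.HOUGH_GRADIENT_ALT,1,20,param1=200,param2=0.5,minRadius=20,maxRadius=60)
for u,v,r in C[0]:
    if 200<u<340 and 200<v<330:
        p=onplane(c,(u,v),.104)[0];print(u,v,r,p,R.inv().apply(p-o["tool_pos"])*1000)
E
```

```text
2064 [-3.50818795 21.52678238] [-16.93285012  16.95083487] 0.10319328824961749
271.0 271.0 42.86326 [0.60642415 0.27676176 0.104     ] [-0.84007165 -0.07912309 70.09915074]
289.0 208.0 32.695587 [0.57770306 0.27123819 0.104     ] [27.457007    7.31583714 70.12928461]
271.0 271.0 33.845837 [0.60642415 0.27676176 0.104     ] [-0.84007165 -0.07912309 70.09915074]
271.0 271.0 24.907103 [0.60642415 0.27676176 0.104     ] [-0.84007165 -0.07912309 70.09915074]
```

```bash
python3 - <<'E'
from h import *
for n in ("w1","w2","w3","w5","w7"):
    f=np.load(f"pics/{n}.npz");o=dict(tool_pos=f["pos"],tool_rot=f["rot"]);c=cam("wrist",o);P=cloud(c,f["d"])
    for (r0,r1,c0,c1) in ((20,60,350,420),(120,150,350,420),(230,260,400,420),(20,60,40,90)):
        q=P[r0:r1,c0:c1].reshape(-1,3);print(n,r0,c0,q[:,:2].mean(0).round(2),np.median(q[:,2]).round(4),end=" | ")
    print()
E
```

```text
w1 20 350 [0.44 0.32] 0.0021 | w1 120 350 [0.52 0.36] 0.0026 | w1 230 400 [0.61 0.45] 0.0021 | w1 20 40 [0.57 0.09] 0.091 | 
w2 20 350 [0.14 0.39] -0.7425 | w2 120 350 [0.32 0.36] 0.002 | w2 230 400 [0.41 0.43] 0.0136 | w2 20 40 [0.37 0.05] 0.0327 | 
w3 20 350 [0.1  0.46] -0.7458 | w3 120 350 [0.29 0.38] 0.0019 | w3 230 400 [0.34 0.43] 0.002 | w3 20 40 [0.32 0.2 ] 0.0017 | 
w5 20 350 [0.47 0.3 ] 0.002 | w5 120 350 [0.53 0.34] 0.0023 | w5 230 400 [0.59 0.38] 0.0726 | w5 20 40 [0.57 0.11] 0.0284 | 
w7 20 350 [0.18 0.34] 0.0019 | w7 120 350 [0.29 0.31] 0.0023 | w7 230 400 [0.34 0.36] 0.0023 | w7 20 40 [0.32 0.14] 0.0021 |
```

```bash
python3 - <<'E'
from h import *
m=ctrl.camera_model("wrist");T=m["tool_from_camera"];K=m["mtx"]
v,u=np.mgrid[:420,:560]
for n in("w4","w6","w7"):
    d=np.load(f"pics/{n}.npz")["d"];g=cv2.imread(f"pics/{n}.png",0)
    P=1000*((np.stack([u,v,np.ones_like(u)],-1)*d[...,None])@np.linalg.inv(K).T@T[:3,:3].T+T[:3,3])
    print(n)
    for r in range(212,316,3): print((r,g[r,272],*P[r,272].round(1)),end=" ")
    print()
E
```

```text
w4
(212, np.uint8(134), np.float64(-12.7), np.float64(0.2), np.float64(194.4)) (215, np.uint8(156), np.float64(-15.0), np.float64(0.2), np.float64(194.2)) (218, np.uint8(156), np.float64(-18.0), np.float64(0.2), np.float64(195.7)) (221, np.uint8(155), np.float64(-20.6), np.float64(0.2), np.float64(196.3)) (224, np.uint8(154), np.float64(-22.7), np.float64(0.2), np.float64(195.2)) (227, np.uint8(93), np.float64(18.2), np.float64(0.4), np.float64(73.0)) (230, np.uint8(57), np.float64(18.2), np.float64(0.4), np.float64(69.4)) (233, np.uint8(59), np.float64(18.5), np.float64(0.4), np.float64(65.0)) (236, np.uint8(73), np.float64(17.4), np.float64(0.4), np.float64(64.4)) (239, np.uint8(75), np.float64(17.3), np.float64(0.4), np.float64(61.4)) (242, np.uint8(63), np.float64(15.6), np.float64(0.4), np.float64(62.6)) (245, np.uint8(29), np.float64(13.9), np.float64(0.4), np.float64(63.5)) (248, np.uint8(29), np.float64(12.9), np.float64(0.4), np.float64(62.9)) (251, np.uint8(48), np.float64(11.4), np.float64(0.4), np.float64(63.2)) (254, np.uint8(76), np.float64(10.2), np.float64(0.4), np.fl
[... 5980 characters left out ...]
.float64(128.7)) (290, np.uint8(152), np.float64(-42.9), np.float64(0.3), np.float64(128.9)) (293, np.uint8(152), np.float64(-44.4), np.float64(0.3), np.float64(127.8)) (296, np.uint8(153), np.float64(-46.7), np.float64(0.3), np.float64(128.3)) (299, np.uint8(155), np.float64(-49.1), np.float64(0.3), np.float64(128.6)) (302, np.uint8(156), np.float64(-51.0), np.float64(0.3), np.float64(128.4)) (305, np.uint8(156), np.float64(-53.5), np.float64(0.3), np.float64(129.0)) (308, np.uint8(159), np.float64(-55.3), np.float64(0.3), np.float64(128.4)) (311, np.uint8(156), np.float64(-57.7), np.float64(0.3), np.float64(128.8)) (314, np.uint8(154), np.float64(-59.5), np.float64(0.3), np.float64(128.3))
```

Emit:
apply_moves:
  rows: [-0.0013, 0, 0.05, 0, 0, 0, -0.0013, 0, 0.08, 0, 0, 0, -0.0013, 0, 0.092, 0, 0, 0, -0.0013, 0, 0.092, 0, 0, 0, -0.0013, 0, 0.092, 0, 0, 0]

```text
t: 12.25
tool_pos: [0.3632, 0.279, 0.0755]
tool_rot: [-0.694, 3.063, 0.0]
contact_force: [0.4, 0.9, 0.7]
opening: 0.051
grip_force: 0.0
```

Emit:
apply_moves:
  rows: [0, 0, 0, 0, 0, 0, 0, 0, 0, 0, 0, 0, 0, 0, 0, 0, 0, 0, 0, 0, 0, 0, 0, 0, 0, 0, 0, 0, 0, 0, 0, 0, -0.05, 0, 0, 0, 0, 0, -0.12, 0, 0, 0, 0, 0, -0.19, 0, 0, 0, 0, 0, -0.24, 0, 0, 0, 0, 0, -0.24, 0, 0, 0, 0, 0, -0.24, 0, 0, 0]
  grip: 0.3

```text
t: 13.35
tool_pos: [0.3629, 0.2789, 0.2193]
tool_rot: [-0.694, 3.063, 0.001]
contact_force: [0.2, -0.1, -0.5]
opening: 0.0323
grip_force: 39.8
```

```bash
cat > held.py <<'E'
from h import *
import sys
n=sys.argv[1];tg=[float(a) for a in sys.argv[2:5]]
o=avg(3);im,d=ctrl.get_image("wrist");cv2.imwrite(f"pics/{n}.png",im);np.savez(f"pics/{n}.npz",d=d,pos=o["tool_pos"],rot=o["tool_rot"])
m=ctrl.camera_model("wrist");T=m["tool_from_camera"];v,u=np.mgrid[:420,:560]
P=1000*((np.stack([u,v,np.ones_like(u)],-1)*d[...,None])@np.linalg.inv(m["mtx"]).T@T[:3,:3].T+T[:3,3])
w=(d>0)&(abs(P[...,1])<3)&(P[...,2]>50)&(P[...,2]<80)&(P[...,0]>10)&(P[...,0]<24)
q=P[w];print(len(q),"front side x",np.percentile(q[:,0],[90,97]).round(1),"-> centre", (np.percentile(q[:,0],95)-17.5).round(2))
t=(d>0)&(abs(P[...,0])<16)&(abs(P[...,1])<15)&(P[...,2]>50)&(P[...,2]<75);print("top z",np.median(P[t][:,2]).round(1))
h=(np.percentile(q[:,0],95)-17.5)/1000
x=Ro.from_rotvec(o["tool_rot"]).as_matrix()[:,0]
move(np.array(tg)-h*x,np.radians(115.5),o)
E
python3 held.py w8 .6054 .2763 .22
```

```text
t 13.45 pos [0.3623 0.2786 0.218 ] std [0.0004 0.0002 0.001 ] F [ 0.4 -0.  -0.5] open 0.0323 gf 39.8
362 front side x [17.  17.3] -> centre -0.3
top z 64.1
shift [-0.3635 -0.1781 -0.0037] turn [-0.0001 -0.0007  0.0004] q6 -1.52
```

Emit:
apply_moves:
  rows: [-0.07, -0.035, -0.004, 0, 0, 0, -0.14, -0.07, -0.004, 0, 0, 0, -0.21, -0.105, -0.004, 0, 0, 0, -0.28, -0.14, -0.004, 0, 0, 0, -0.34, -0.165, -0.004, 0, 0, 0, -0.3635, -0.178, -0.004, 0, 0, 0, -0.3635, -0.178, -0.004, 0, 0, 0, -0.3635, -0.178, 0.02, 0, 0, 0, -0.3635, -0.178, 0.03, 0, 0, 0, -0.3635, -0.178, 0.03, 0, 0, 0, -0.3635, -0.178, 0.03, 0, 0, 0, -0.3635, -0.178, 0.03, 0, 0, 0]

```text
t: 14.75
tool_pos: [0.6052, 0.2767, 0.2013]
tool_rot: [-0.695, 3.063, -0.0]
contact_force: [-0.3, -0.5, 0.1]
opening: 0.0324
grip_force: 39.8
```

```bash
python3 held.py w9 .6054 .2763 .169
```

```text
t 14.85 pos [0.6054 0.2767 0.2015] std [0.0001 0.     0.0001] F [ 0.2 -0.1 -0.4] open 0.0323 gf 39.8
363 front side x [17.1 17.3] -> centre -0.32
top z 64.2
shift [ 0.0009 -0.0005  0.0541] turn [-0.0001  0.0005  0.0006] q6 -1.7
```

Emit:
apply_moves:
  rows: [0.0009, -0.0005, 0.02, 0, 0, 0, 0.0009, -0.0005, 0.035, 0, 0, 0, 0.0009, -0.0005, 0.048, 0, 0, 0, 0.0009, -0.0005, 0.054, 0, 0, 0, 0.0009, -0.0005, 0.054, 0, 0, 0, 0.0009, -0.0005, 0.054, 0, 0, 0]

```text
t: 15.55
tool_pos: [0.6049, 0.2758, 0.1682]
tool_rot: [0.694, -3.062, 0.001]
contact_force: [-0.9, -1.5, 0.2]
opening: 0.0329
grip_force: 39.9
```

Emit:
apply_moves:
  rows: [0, 0, 0, 0, 0, 0, 0, 0, 0, 0, 0, 0, 0, 0, 0, 0, 0, 0, 0, 0, -0.03, 0, 0, 0, 0, 0, -0.07, 0, 0, 0, 0, 0, -0.07, 0, 0, 0]
  grip: 0.55

```text
t: 16.15
tool_pos: [0.6075, 0.2767, 0.2164]
tool_rot: [-0.692, 3.055, 0.001]
contact_force: [0.0, -0.1, 0.9]
opening: 0.0472
grip_force: 0.0
```

Emit:
apply_moves:
  rows: [0, 0, 0, 0, 0, 0, 0, 0, 0, 0, 0, 0, 0, 0, 0, 0, 0, 0, 0, 0, 0, 0, 0, 0, 0, 0, 0, 0, 0, 0, 0, 0, 0, 0, 0, 0, 0, 0, 0, 0, 0, 0, 0, 0, 0.03, 0, 0, 0, 0, 0, 0.05, 0, 0, 0, 0, 0, 0.062, 0, 0, 0, 0, 0, 0.07, 0, 0, 0, 0, 0, 0.07, 0, 0, 0]
  grip: 0

```text
t: 17.35
tool_pos: [0.6049, 0.2758, 0.1672]
tool_rot: [0.694, -3.063, 0.0]
contact_force: [0.6, -0.7, 0.8]
opening: 0.0005
grip_force: 0.5
```

```bash
python3 - <<'E'
from h import *
o=avg(2);move([.6054,.2763,.1552],np.radians(115.5),o)
E
```

```text
t 17.4 pos [0.6049 0.2758 0.1674] std [0.     0.     0.0001] F [ 0.  -0.6  0.5] open 0.0 gf 0.5
shift [-0.001   0.0004  0.0203] turn [ 0.     -0.0009  0.0004] q6 -1.7
```

```bash
python3 look.py w10; python3 - <<'E'
from h import *
T=ctrl.camera_model("wrist");K=T["mtx"];T=T["tool_from_camera"];v,u=np.mgrid[:420,:560]
d=np.load("pics/w10.npz")["d"];g=cv2.imread("pics/w10.png",0)
P=1000*((np.stack([u,v,np.ones_like(u)],-1)*d[...,None])@np.linalg.inv(K).T@T[:3,:3].T+T[:3,3])
for r in range(206,270,3): print((r,g[r,272],*P[r,272].round(1).tolist()),end=" ")
E
```

```text
17.45 [0.60494577 0.27585596 0.16773408] [ 0.32  0.26  1.62 -0.    1.26 -1.7 ] 0.0726 0.00016457966009297763
(206, np.uint8(83), 27.8, 0.4, 71.9) (209, np.uint8(83), 27.1, 0.4, 70.0) (212, np.uint8(83), 25.5, 0.4, 70.8) (215, np.uint8(82), 24.4, 0.4, 70.3) (218, np.uint8(79), 22.9, 0.4, 70.9) (221, np.uint8(79), 21.7, 0.4, 70.6) (224, np.uint8(58), 19.3, 0.4, 73.8) (227, np.uint8(57), 16.8, 0.3, 76.9) (230, np.uint8(65), 17.1, 0.4, 72.4) (233, np.uint8(81), 16.6, 0.4, 69.9) (236, np.uint8(81), 15.2, 0.4, 70.2) (239, np.uint8(35), 13.1, 0.4, 72.0) (242, np.uint8(19), 12.0, 0.4, 71.6) (245, np.uint8(30), 10.7, 0.4, 71.3) (248, np.uint8(65), 9.9, 0.4, 69.8) (251, np.uint8(21), 11.1, 0.4, 64.0) (254, np.uint8(20), 10.2, 0.4, 63.1) (257, np.uint8(22), 10.5, 0.4, 59.4) (260, np.uint8(22), 10.7, 0.4, 56.2) (263, np.uint8(23), 10.4, 0.4, 54.1) (266, np.uint8(22), 10.6, 0.4, 51.1) (269, np.uint8(20), 10.7, 0.4, 48.6)
```

View pics/w10.png

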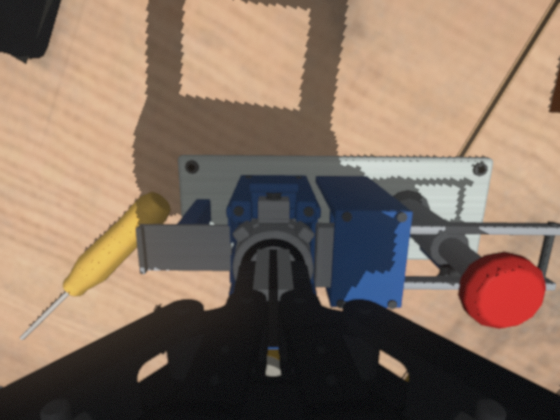

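The bearing is in the mouth at (272,240), the shut tips resting on it; continue pressing.

Emit:
apply_moves:
  rows: [-0.0005, 0, 0.006, 0, 0, 0, -0.0005, 0, 0.012, 0, 0, 0, -0.0005, 0, 0.017, 0, 0, 0, -0.0005, 0, 0.021, 0, 0, 0, -0.0005, 0, 0.021, 0, 0, 0, -0.0005, 0, 0.021, 0, 0, 0]

```text
t: 18.1
tool_pos: [0.6055, 0.2761, 0.1557]
tool_rot: [-0.694, 3.064, -0.0]
contact_force: [0.6, -0.1, 3.4]
opening: 0.0001
grip_force: 1.5
```

```bash
python3 - <<'E'
from h import *
o=avg(2)
move([.3865,.2025,.25],np.radians(115.5),o)
move([.3865,.2025,.13],np.radians(115.5),o)
E
```

```text
t 18.15 pos [0.6055 0.2761 0.1558] std [0.     0.     0.0001] F [0.4 0.1 2.5] open -0.0003 gf 1.5
shift [ 0.3823  0.0466 -0.1571] turn [-0.     -0.      0.0004] q6 -1.7
shift [0.3823 0.0466 0.0429] turn [-0.     -0.      0.0004] q6 -1.7
```

Emit:
apply_moves:
  rows: [0, 0, -0.05, 0, 0, 0, 0, 0, -0.1, 0, 0, 0, 0.05, 0.006, -0.12, 0, 0, 0, 0.12, 0.015, -0.12, 0, 0, 0, 0.19, 0.023, -0.12, 0, 0, 0, 0.26, 0.03, -0.1, 0, 0, 0, 0.32, 0.04, -0.06, 0, 0, 0, 0.36, 0.045, 0, 0, 0, 0, 0.381, 0.0466, 0.043, 0, 0, 0, 0.381, 0.0466, 0.043, 0, 0, 0, 0.381, 0.0466, 0.043, 0, 0, 0, 0.381, 0.0466, 0.043, 0, 0, 0, 0.381, 0.0466, 0.043, 0, 0, 0, 0.381, 0.0466, 0.043, 0, 0, 0]
  grip: 0.6

```text
t: 19.6
tool_pos: [0.3885, 0.2032, 0.1315]
tool_rot: [-0.694, 3.062, 0.0]
contact_force: [-0.6, 0.4, 0.1]
opening: 0.0513
grip_force: 0.0
```

```bash
cat > tgt.py <<'E'
# settle, look, find a bearing on the table (top z 11 mm) nearest below the tool, by depth: centre in tool frame
from h import *
import sys
n=sys.argv[1];zc=float(sys.argv[2]) if len(sys.argv)>2 else .011
o=avg(3);im,d=ctrl.get_image("wrist");cv2.imwrite(f"pics/{n}.png",im);np.savez(f"pics/{n}.npz",d=d,pos=o["tool_pos"],rot=o["tool_rot"])
c=cam("wrist",o);P=cloud(c,d);P[...,2]-=.002
R=Ro.from_rotvec(o["tool_rot"]);t=R.inv().apply((P-o["tool_pos"]).reshape(-1,3)).reshape(P.shape)
m=(d>0)&(abs(P[...,2]-zc)<.004)&(np.hypot(t[...,0],t[...,1])<.035)
q=(t[m][:,:2]*1000).astype(np.float32);q=q[np.linalg.norm(q-np.median(q,0),axis=1)<22]
(ce,r)=cv2.minEnclosingCircle(q);print("n",len(q),"centre mm",np.round(ce,1),"r",round(r,1),"mid pct",((np.percentile(q,2,axis=0)+np.percentile(q,98,axis=0))/2).round(1),"ext",np.ptp(q,axis=0).round(1),"norm",(np.array(ce)/600).round(4))
E
python3 tgt.py w11
```

```text
t 19.7 pos [0.3882 0.2031 0.1312] std [0.0002 0.0001 0.0003] F [-0.3  0.1 -0.2] open 0.0508 gf 0.0
n 2506 centre mm [-1.7 -0.8] r 17.8 mid pct [-1.1 -0.9] ext [35.4 34.3] norm [-0.0029 -0.0014]
```

Emit:
apply_moves:
  rows: [-0.0022, -0.0013, 0.05, 0, 0, 0, -0.0022, -0.0013, 0.08, 0, 0, 0, -0.0022, -0.0013, 0.0925, 0, 0, 0, -0.0022, -0.0013, 0.0925, 0, 0, 0, -0.0022, -0.0013, 0.0925, 0, 0, 0]

```text
t: 20.3
tool_pos: [0.3892, 0.2028, 0.0752]
tool_rot: [-0.694, 3.063, 0.0]
contact_force: [-0.3, -0.0, 0.4]
opening: 0.0516
grip_force: 0.0
```

Emit:
apply_moves:
  rows: [0, 0, 0, 0, 0, 0, 0, 0, 0, 0, 0, 0, 0, 0, 0, 0, 0, 0, 0, 0, 0, 0, 0, 0, 0, 0, 0, 0, 0, 0, 0, 0, -0.05, 0, 0, 0, 0, 0, -0.12, 0, 0, 0, 0, 0, -0.19, 0, 0, 0, 0, 0, -0.24, 0, 0, 0, 0, 0, -0.24, 0, 0, 0, 0, 0, -0.24, 0, 0, 0, 0, 0, -0.24, 0, 0, 0, 0, 0, -0.24, 0, 0, 0]
  grip: 0.3

```text
t: 21.6
tool_pos: [0.3877, 0.2023, 0.2164]
tool_rot: [0.693, -3.06, 0.001]
contact_force: [0.4, -0.5, -0.5]
opening: 0.0326
grip_force: 39.8
```

```bash
python3 held.py w12 .6054 .2763 .201
```

```text
t 21.7 pos [0.3878 0.2023 0.2167] std [0.0001 0.     0.0002] F [ 0.1 -0.1 -0.5] open 0.0327 gf 39.8
383 front side x [17.5 17.7] -> centre 0.15
top z 63.8
shift [-0.3807 -0.0451  0.0247] turn [ 0.0003 -0.0023  0.0003] q6 -1.71
```

Emit:
apply_moves:
  rows: [-0.07, -0.008, 0, 0, 0, 0, -0.14, -0.016, 0, 0, 0, 0, -0.21, -0.025, 0, 0, 0, 0, -0.28, -0.034, 0, 0, 0, 0, -0.345, -0.042, 0, 0, -0.001, 0, -0.3807, -0.0451, 0, 0, -0.002, 0, -0.3807, -0.0451, 0.0247, 0, -0.002, 0, -0.3807, -0.0451, 0.0247, 0, -0.002, 0, -0.3807, -0.0451, 0.0247, 0, -0.002, 0, -0.3807, -0.0451, 0.0247, 0, -0.002, 0, -0.3807, -0.0451, 0.0247, 0, -0.002, 0, -0.3807, -0.0451, 0.0247, 0, -0.002, 0]

```text
t: 23.0
tool_pos: [0.6062, 0.2766, 0.2044]
tool_rot: [-0.694, 3.06, 0.001]
contact_force: [-0.4, 0.4, 0.1]
opening: 0.0327
grip_force: 39.8
```

```bash
python3 held.py w13 .6054 .2763 .169
```

```text
t 23.1 pos [0.6063 0.2767 0.2043] std [0.0001 0.     0.0001] F [-0.2  0.5 -0.4] open 0.0322 gf 39.8
374 front side x [17.5 17.7] -> centre 0.11
top z 63.8
shift [0.0016 0.0001 0.0589] turn [-0.0001  0.0024  0.0004] q6 -1.7
```

Emit:
apply_moves:
  rows: [0.0016, 0, 0.02, 0, 0.002, 0, 0.0016, 0, 0.038, 0, 0.002, 0, 0.0016, 0, 0.05, 0, 0.002, 0, 0.0016, 0, 0.057, 0, 0.002, 0, 0.0016, 0, 0.057, 0, 0.002, 0, 0.0016, 0, 0.057, 0, 0.002, 0]

```text
t: 23.8
tool_pos: [0.6056, 0.2763, 0.1693]
tool_rot: [0.694, -3.063, 0.0]
contact_force: [-0.5, 0.7, 0.3]
opening: 0.0322
grip_force: 39.9
```

Emit:
apply_moves:
  rows: [0, 0, 0, 0, 0, 0, 0, 0, 0, 0, 0, 0, 0, 0, 0, 0, 0, 0, 0, 0, -0.03, 0, 0, 0, 0, 0, -0.07, 0, 0, 0, 0, 0, -0.07, 0, 0, 0]
  grip: 0.55

```text
t: 24.4
tool_pos: [0.608, 0.2771, 0.2175]
tool_rot: [-0.692, 3.055, 0.001]
contact_force: [1.2, 0.8, 1.0]
opening: 0.0469
grip_force: 0.0
```

Emit:
apply_moves:
  rows: [0, 0, 0, 0, 0, 0, 0, 0, 0, 0, 0, 0, 0, 0, 0, 0, 0, 0, 0, 0, 0, 0, 0, 0, 0, 0, 0, 0, 0, 0, 0, 0, 0, 0, 0, 0, 0, 0, 0, 0, 0, 0, 0, 0, 0.03, 0, 0, 0, 0, 0, 0.05, 0, 0, 0, 0, 0, 0.062, 0, 0, 0, 0, 0, 0.064, 0, 0, 0, 0, 0, 0.064, 0, 0, 0]
  grip: 0

```text
t: 25.6
tool_pos: [0.6054, 0.2762, 0.1723]
tool_rot: [0.694, -3.063, 0.0]
contact_force: [-1.0, -0.7, 0.1]
opening: 0.0002
grip_force: 0.2
```

```bash
python3 - <<'E'
from h import *
o=avg(2);move([.6054,.2763,.1552],np.radians(115.5),o)
E
```

```text
t 25.65 pos [0.6055 0.2762 0.1725] std [0.0001 0.     0.0002] F [-0.1 -0.8  0.5] open 0.0 gf 0.2
shift [0.     0.0001 0.0288] turn [ 0.     -0.0007  0.0004] q6 -1.7
```

Emit:
apply_moves:
  rows: [0, 0, 0.006, 0, 0, 0, 0, 0, 0.012, 0, 0, 0, 0, 0, 0.018, 0, 0, 0, 0, 0, 0.024, 0, 0, 0, 0, 0, 0.029, 0, 0, 0, 0, 0, 0.029, 0, 0, 0, 0, 0, 0.029, 0, 0, 0]

```text
t: 26.4
tool_pos: [0.6055, 0.2763, 0.1554]
tool_rot: [0.694, -3.063, 0.0]
contact_force: [0.6, 0.3, 2.5]
opening: -0.0
grip_force: 1.5
```

```bash
python3 - <<'E'
from h import *
o=avg(2)
move([.504,.4665,.25],np.radians(115.5),o)
move([.504,.4665,.13],np.radians(115.5),o)
E
```

```text
t 26.45 pos [0.6055 0.2762 0.1554] std [0.     0.     0.0001] F [0.6 0.1 2.8] open -0.0002 gf 1.5
shift [ 0.0161  0.3591 -0.1576] turn [-0.     -0.0005  0.0004] q6 -1.7
shift [0.016  0.3591 0.0424] turn [-0.     -0.0005  0.0004] q6 -1.7
```

Emit:
apply_moves:
  rows: [0, 0, -0.07, 0, 0, 0, 0, 0, -0.14, 0, 0, 0, 0, 0.04, -0.165, 0, 0, 0, 0, 0.11, -0.165, 0, 0, 0, 0.005, 0.18, -0.165, 0, 0, 0, 0.01, 0.25, -0.165, 0, 0, 0, 0.016, 0.32, -0.12, 0, 0, 0, 0.016, 0.359, -0.05, 0, 0, 0, 0.016, 0.359, 0.02, 0, 0, 0, 0.016, 0.359, 0.042, 0, 0, 0, 0.016, 0.359, 0.042, 0, 0, 0, 0.016, 0.359, 0.042, 0, 0, 0, 0.016, 0.359, 0.042, 0, 0, 0, 0.016, 0.359, 0.042, 0, 0, 0, 0.016, 0.359, 0.042, 0, 0, 0]
  grip: 0.6

```text
t: 28.0
tool_pos: [0.5051, 0.4668, 0.1325]
tool_rot: [-0.693, 3.062, 0.002]
contact_force: [0.2, 0.1, -0.0]
opening: 0.0512
grip_force: 0.0
```

```bash
python3 tgt.py w14
```

```text
t 28.1 pos [0.5048 0.4667 0.132 ] std [0.0002 0.0001 0.0004] F [ 0.2 -0.1 -0.1] open 0.0514 gf 0.0
n 2491 centre mm [-2.6  2.2] r 17.9 mid pct [-2.   2.5] ext [35.4 34.4] norm [-0.0043  0.0036]
```

Emit:
apply_moves:
  rows: [-0.0037, 0.0039, 0.05, 0, 0, 0, -0.0037, 0.0039, 0.08, 0, 0, 0, -0.0037, 0.0039, 0.0935, 0, 0, 0, -0.0037, 0.0039, 0.0935, 0, 0, 0, -0.0037, 0.0039, 0.0935, 0, 0, 0]

```text
t: 28.7
tool_pos: [0.5053, 0.4697, 0.0746]
tool_rot: [0.694, -3.064, 0.0]
contact_force: [-0.4, -0.2, 0.1]
opening: 0.0511
grip_force: 0.0
```

Emit:
apply_moves:
  rows: [0, 0, 0, 0, 0, 0, 0, 0, 0, 0, 0, 0, 0, 0, 0, 0, 0, 0, 0, 0, 0, 0, 0, 0, 0, 0, 0, 0, 0, 0, 0, 0, -0.05, 0, 0, 0, 0, 0, -0.12, 0, 0, 0, 0, 0, -0.19, 0, 0, 0, 0, 0, -0.265, 0, 0, 0, 0, 0, -0.265, 0, 0, 0, 0, 0, -0.265, 0, 0, 0, 0, 0, -0.265, 0, 0, 0, 0, 0, -0.265, 0, 0, 0]
  grip: 0.3

```text
t: 30.0
tool_pos: [0.5042, 0.4689, 0.2304]
tool_rot: [0.693, -3.06, 0.003]
contact_force: [0.5, 0.2, -0.7]
opening: 0.0327
grip_force: 39.7
```

```bash
python3 held.py w15 .6054 .2763 .201
```

```text
t 30.1 pos [0.5044 0.469  0.2307] std [0.0001 0.0001 0.0003] F [ 0.1  0.2 -0.4] open 0.0324 gf 39.7
390 front side x [17.7 17.9] -> centre 0.3
top z 63.8
shift [-0.0143 -0.3623  0.0497] turn [-0.0006 -0.0027  0.0004] q6 -1.38
```

Emit:
apply_moves:
  rows: [0, -0.07, 0, 0, 0, 0, -0.005, -0.14, 0, 0, 0, 0, -0.01, -0.21, 0, 0, 0, 0, -0.0143, -0.28, 0, 0, -0.001, 0, -0.0143, -0.34, 0, 0, -0.002, 0, -0.0143, -0.3623, 0, 0, -0.003, 0, -0.0143, -0.3623, 0.03, 0, -0.003, 0, -0.0143, -0.3623, 0.0497, 0, -0.003, 0, -0.0143, -0.3623, 0.0497, 0, -0.003, 0, -0.0143, -0.3623, 0.0497, 0, -0.003, 0, -0.0143, -0.3623, 0.0497, 0, -0.003, 0, -0.0143, -0.3623, 0.0497, 0, -0.003, 0]

```text
t: 31.4
tool_pos: [0.6067, 0.278, 0.2043]
tool_rot: [-0.695, 3.058, 0.002]
contact_force: [-0.5, -0.4, -0.8]
opening: 0.0326
grip_force: 39.8
```

```bash
python3 held.py w16 .6054 .2763 .169
```

```text
t 31.5 pos [0.6067 0.2778 0.2043] std [0.     0.0001 0.    ] F [-0.3 -0.4 -0.3] open 0.0326 gf 39.8
393 front side x [17.7 17.8] -> centre 0.27
top z 63.8
shift [ 0.0029 -0.0013  0.0589] turn [-0.0001  0.0037  0.0009] q6 -1.7
```

Emit:
apply_moves:
  rows: [0.0029, -0.0013, 0.02, 0, 0.0035, 0.001, 0.0029, -0.0013, 0.038, 0, 0.0035, 0.001, 0.0029, -0.0013, 0.05, 0, 0.0035, 0.001, 0.0029, -0.0013, 0.057, 0, 0.0035, 0.001, 0.0029, -0.0013, 0.057, 0, 0.0035, 0.001, 0.0029, -0.0013, 0.057, 0, 0.0035, 0.001]

```text
t: 32.2
tool_pos: [0.6055, 0.2757, 0.1693]
tool_rot: [0.691, -3.063, 0.001]
contact_force: [0.4, -0.3, 0.3]
opening: 0.0326
grip_force: 39.8
```

Emit:
apply_moves:
  rows: [0, 0, 0, 0, 0, 0, 0, 0, 0, 0, 0, 0, 0, 0, 0, 0, 0, 0, 0, 0, -0.03, 0, 0, 0, 0, 0, -0.07, 0, 0, 0, 0, 0, -0.07, 0, 0, 0]
  grip: 0.55

```text
t: 32.8
tool_pos: [0.6078, 0.2766, 0.2174]
tool_rot: [-0.69, 3.057, 0.001]
contact_force: [0.4, 0.1, 1.2]
opening: 0.0466
grip_force: 0.0
```

Emit:
apply_moves:
  rows: [0, 0, 0, 0, 0, 0, 0, 0, 0, 0, 0, 0, 0, 0, 0, 0, 0, 0, 0, 0, 0, 0, 0, 0, 0, 0, 0, 0, 0, 0, 0, 0, 0, 0, 0, 0, 0, 0, 0, 0, 0, 0, 0, 0, 0.03, 0, 0, 0, 0, 0, 0.05, 0, 0, 0, 0, 0, 0.062, 0, 0, 0, 0, 0, 0.064, 0, 0, 0, 0, 0, 0.064, 0, 0, 0]
  grip: 0

```text
t: 34.0
tool_pos: [0.6052, 0.2757, 0.1722]
tool_rot: [0.691, -3.062, 0.001]
contact_force: [-0.6, -0.6, 1.1]
opening: 0.0002
grip_force: 0.5
```

```bash
python3 - <<'E'
from h import *
o=avg(2);move([.6054,.2763,.1552],np.radians(115.5),o)
E
```

```text
t 34.05 pos [0.6053 0.2757 0.1724] std [0.0001 0.     0.0002] F [-0.7 -0.4  0.9] open -0.0002 gf 0.3
shift [-0.0006  0.0008  0.0286] turn [ 0.     -0.0013 -0.0006] q6 -1.7
```

Emit:
apply_moves:
  rows: [0, 0.0005, 0.006, 0, 0, 0, 0, 0.0005, 0.012, 0, 0, 0, 0, 0.0005, 0.018, 0, 0, 0, 0, 0.0005, 0.024, 0, 0, 0, 0, 0.0005, 0.0295, 0, 0, 0, 0, 0.0005, 0.0295, 0, 0, 0, 0, 0.0005, 0.0295, 0, 0, 0, 0, 0.0005, 0.0295, 0, 0, 0]

```text
t: 34.9
tool_pos: [0.6052, 0.276, 0.1551]
tool_rot: [0.691, -3.063, 0.001]
contact_force: [-0.2, 0.1, 3.1]
opening: 0.0005
grip_force: 1.5
```

Emit:
apply_moves:
  rows: [0, 0, -0.07, 0, 0, 0, 0, 0, -0.14, 0, 0, 0, 0, 0, -0.16, 0, 0, 0, 0, 0, -0.16, 0, 0, 0, 0, 0, -0.16, 0, 0, 0, 0, 0, -0.16, 0, 0, 0]

```text
t: 35.5
tool_pos: [0.6042, 0.2756, 0.2479]
tool_rot: [0.69, -3.059, 0.001]
contact_force: [-0.5, 0.6, -0.1]
opening: 0.0002
grip_force: 0.0
```

```bash
python3 - <<'E'
from h import *
o=avg(2)
im,d=ctrl.get_image("wrist");c=cam("wrist",o);P=cloud(c,d);P[...,2]-=.002
t=Ro.from_rotvec(o["tool_rot"]).inv().apply((P-np.array([.6054,.2763,0])).reshape(-1,3)).reshape(P.shape)
m=(d>0)&(abs(np.hypot(t[...,0],t[...,1])-.012)<.002);z=P[m][:,2]
print(len(z),np.percentile(z,[5,50,95]))
cv2.imwrite("pics/w17.png",im)
# plunger centre
hsv=cv2.cvtColor(im,cv2.COLOR_BGR2HSV);rm=((hsv[...,0]<6)|(hsv[...,0]>174))&(hsv[...,1]>150)&(hsv[...,2]>80)&(P[...,2]>.11)
print("plunger",np.median(P[rm],0),(P[rm].min(0)+P[rm].max(0))/2)
p=np.array([.6054-.088*.4305,.2763+.088*.9026]);print("expected plunger",p)
T=[p[0],p[1]]
move([*T,.25],np.radians(115.5),o);move([*T,.1926],np.radians(115.5),o);move([*T,.1596],np.radians(115.5),o)
E
```

```text
t 35.55 pos [0.6043 0.2757 0.248 ] std [0.     0.     0.0001] F [-0.2  0.7 -0.1] open 0.0001 gf 0.0
3866 [0.0845748  0.21234311 0.26069559]
plunger [0.56604742 0.35347458 0.11808739] [0.5612927  0.30807161 0.2154381 ]
expected plunger [0.567516  0.3557288]
shift [-0.002   0.1468 -0.0033] turn [ 0.0004 -0.0038 -0.0006] q6 -1.7
shift [-0.0026  0.1468  0.0924] turn [ 0.0004 -0.0038 -0.0006] q6 -1.7
shift [-0.0029  0.1467  0.1474] turn [ 0.0004 -0.0038 -0.0006] q6 -1.7
```

```bash
python3 - <<'E'
from h import *
a,_=ctrl.get_image("top");b,_=ctrl.get_image("scene");w=cv2.imread("pics/w17.png")
f=lambda i:cv2.resize(i,(400,300),interpolation=cv2.INTER_CUBIC)
cv2.imwrite("pics/m1.png",np.vstack([np.hstack([f(a[100:340,190:510]),f(b[150:360,200:480])]),np.hstack([f(w[120:330,140:420]),f(b[210:285,280:380])])]))
E
```

```text
(no output)
```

View pics/m1.png

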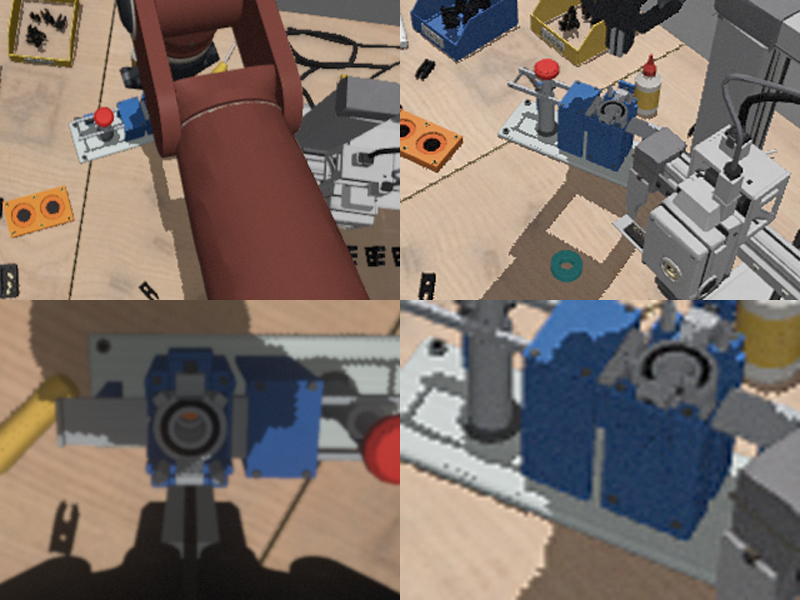

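Composite: no loose bearings left on the bench, both catches lie over the top bearing, follower visible deep down the bore, housing seats empty, plunger up, bottle upright.

Emit:
apply_moves:
  rows: [-0.001, 0.07, 0, 0, -0.003, 0, -0.0015, 0.13, 0, 0, -0.0035, 0, -0.0015, 0.1455, 0, 0, -0.0035, 0, -0.0015, 0.1455, 0.05, 0, -0.0035, 0, -0.002, 0.1455, 0.085, 0, -0.0035, 0, -0.002, 0.1455, 0.1, 0, -0.0035, 0, -0.002, 0.1455, 0.11, 0, -0.0035, 0, -0.002, 0.1455, 0.12, 0, -0.0035, 0, -0.002, 0.1455, 0.13, 0, -0.0035, 0, -0.002, 0.1455, 0.138, 0, -0.0035, 0, -0.002, 0.1455, 0.143, 0, -0.0035, 0, -0.002, 0.1455, 0.1445, 0, -0.0035, 0, -0.002, 0.1455, 0.1445, 0, -0.0035, 0, -0.002, 0.1455, 0.1445, 0, -0.0035, 0]

```text
t: 37.15
tool_pos: [0.5692, 0.3552, 0.1671]
tool_rot: [-0.69, 3.061, 0.002]
contact_force: [-5.6, -2.6, 8.1]
opening: -0.0002
grip_force: 4.1
```

```bash
python3 - <<'E'
from h import *
o=avg(2);move([.567,.355,.1606],np.radians(115.5),o)
E
```

```text
t 37.2 pos [0.5692 0.3552 0.1671] std [0. 0. 0.] F [-5.7 -1.9  8.1] open 0.0004 gf 4.1
shift [0.0035 0.0013 0.0108] turn [ 0.0001  0.0026 -0.0008] q6 -1.57
```

Emit:
apply_moves:
  rows: [0.0035, 0.001, 0.005, 0, 0.002, 0, 0.0035, 0.001, 0.009, 0, 0.002, 0, 0.0035, 0.001, 0.011, 0, 0.002, 0, 0.0035, 0.001, 0.011, 0, 0.002, 0, 0.0035, 0.001, 0.011, 0, 0.002, 0]

```text
t: 37.75
tool_pos: [0.5689, 0.3552, 0.1621]
tool_rot: [-0.69, 3.058, 0.001]
contact_force: [-1.1, -1.3, 8.5]
opening: 0.0002
grip_force: 4.8
```

```bash
python3 - <<'E'
from h import *
o=avg(2);move([.567,.355,.1606],np.radians(115.5),o)
b,d=ctrl.get_image("scene");cv2.imwrite("pics/s2.png",b)
P=cloud(cam("scene"),d);m=(d>0)
c=np.array([.6054,.2763])+.0415*np.array([.4305,-.9026]);r=np.hypot(P[...,0]-c[0],P[...,1]-c[1])
q=P[m&(r<.014)][:,2];print("outlet z",np.percentile(q,[5,50,95]) if len(q) else None)
c=np.array([.567,.355]);r=np.hypot(P[...,0]-c[0],P[...,1]-c[1]);q=P[m&(r<.03)&(P[...,2]<.1)&(P[...,2]>.06)];print(len(q))
E
```

```text
t 37.8 pos [0.5689 0.3552 0.1621] std [0. 0. 0.] F [-1.3 -1.9  9.2] open -0.0001 gf 4.8
shift [0.003  0.001  0.0025] turn [-0.0005  0.0042 -0.0009] q6 -1.57
outlet z [0.01084871 0.08529271 0.08783857]
287
```

Emit:
apply_moves:
  rows: [0, 0, 0.003, 0, 0, 0, 0, 0, 0.004, 0, 0, 0, 0, 0, 0.004, 0, 0, 0]

```text
t: 38.2
tool_pos: [0.569, 0.3553, 0.1616]
tool_rot: [-0.69, 3.058, 0.001]
contact_force: [-5.4, -3.5, 17.5]
opening: -0.0002
grip_force: 8.5
```

Emit:
apply_moves:
  rows: [0, 0, -0.01, 0, 0, 0, 0, 0, -0.025, 0, 0, 0, 0, 0, -0.04, 0, 0, 0, 0, 0, -0.06, 0, 0, 0, 0, 0, -0.1, 0, 0, 0, 0, 0, -0.15, 0, 0, 0, 0, 0, -0.15, 0, 0, 0, 0, 0, -0.15, 0, 0, 0, 0, 0, -0.15, 0, 0, 0]

```text
t: 39.1
tool_pos: [0.5661, 0.3545, 0.2438]
tool_rot: [0.691, -3.063, 0.001]
contact_force: [0.1, -1.2, -0.4]
opening: -0.0001
grip_force: 0.0
```

```bash
python3 - <<'E'
from h import *
o=avg(2)
p=np.array([.6054,.2763])+.0415*np.array([.4305,-.9026]);print(p)
move([p[0],p[1],.25],np.radians(25.5),o);move([p[0],p[1],.16],np.radians(25.5),o);move([p[0],p[1],.16],np.radians(115.5),o)
im,d=ctrl.get_image("wrist");cv2.imwrite("pics/w18.png",im)
im,d=ctrl.get_image("top");
hsv=cv2.cvtColor(im,cv2.COLOR_BGR2HSV);hm=((hsv[...,0]>5)&(hsv[...,0]<20)&(hsv[...,1]>180)&(hsv[...,2]>120)).astype(np.uint8);hm[:245]=0;hm[330:]=0;hm[:,:150]=0;hm[:,300:]=0
cn=max(cv2.findContours(hm,0,1)[0],key=cv2.contourArea);w=onplane(cam("top"),cn[:,0],.012)[:,:2];print(cv2.minAreaRect((w*1000).astype(np.float32)))
E
```

```text
t 39.15 pos [0.566  0.3545 0.2436] std [0.     0.     0.0002] F [ 0.1 -0.7 -0.2] open 0.0002 gf 0.0
[0.62326575 0.2388421 ]
shift [-0.0033 -0.2151 -0.0106] turn [-9.000e-04 -9.000e-04  9.993e-01] q6 -1.57
shift [-0.0036 -0.2151  0.1394] turn [-9.000e-04 -9.000e-04  9.993e-01] q6 -1.57
shift [-0.0036 -0.2151  0.1394] turn [-0.     -0.0012 -0.0007] q6 -1.57
((424.21661376953125, 440.33123779296875), (56.525238037109375, 101.13982391357422), 24.15620994567871)
```

Emit:
apply_moves:
  rows: [0, -0.05, -0.0106, 0, 0, 0.09, 0, -0.12, -0.0106, 0, 0, 0.18, -0.003, -0.19, -0.0106, 0, 0, 0.27, -0.003, -0.215, -0.0106, 0, 0, 0.36, -0.003, -0.215, -0.0106, 0, 0, 0.45, -0.003, -0.215, -0.0106, 0, 0, 0.54, -0.003, -0.215, -0.0106, 0, 0, 0.63, -0.003, -0.215, -0.0106, 0, 0, 0.72, -0.003, -0.215, -0.0106, 0, 0, 0.81, -0.003, -0.215, -0.0106, 0, 0, 0.9, -0.0035, -0.215, 0.03, 0, 0, 1.0, -0.0035, -0.215, 0.06, 0, 0, 1.0, -0.0035, -0.215, 0.06, 0, 0, 1.0, -0.0035, -0.215, 0.06, 0, 0, 1.0, -0.0035, -0.215, 0.06, 0, 0, 1.0, -0.0035, -0.215, 0.06, 0, 0, 1.0, -0.0035, -0.215, 0.06, 0, 0, 1.0]
  grip: 0.6

```text
t: 41.0
tool_pos: [0.6245, 0.2395, 0.2107]
tool_rot: [1.676, 2.655, 0.004]
contact_force: [-1.0, 0.6, 0.3]
opening: 0.0511
grip_force: 0.0
```

```bash
python3 tgt.py w19 .085; python3 - <<'E'
from h import *
o=ctrl.get_obs();print(o["q"].round(2));p=np.array([.6054,.2763])+.0415*np.array([.4305,-.9026])
move([p[0],p[1],.1535],np.radians(25.5))
E
```

```text
t 41.1 pos [0.6244 0.2395 0.2105] std [0.0001 0.     0.0002] F [-0.4  0.6 -0.2] open 0.0515 gf 0.0
n 2434 centre mm [ 6.8 -2.8] r 22.0 mid pct [ 6.9 -3.4] ext [43.9 34.5] norm [ 0.0113 -0.0047]
[ 0.26  0.22  1.59  0.    1.33 -0.19]
shift [-0.0002 -0.002   0.094 ] turn [ 0.0012  0.0001 -0.0005] q6 -0.19
```

View pics/w19.png

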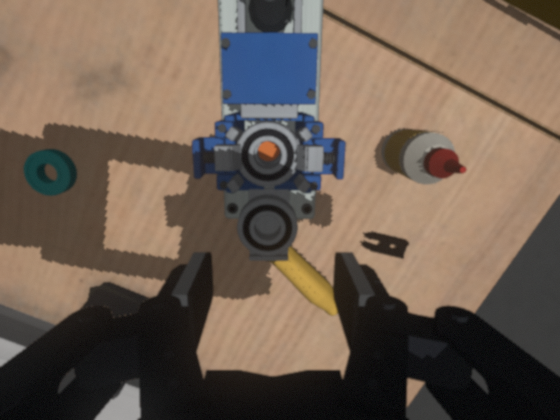

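The delivered bearing lies on the tongue at (267,223); the next one is up under the catches at (268,152).

```bash
python3 - <<'E'
from h import *
f=np.load("pics/w19.npz");d=f["d"];o=dict(tool_pos=f["pos"],tool_rot=f["rot"]);c=cam("wrist",o);P=cloud(c,d);P[...,2]-=.002
t=1000*Ro.from_rotvec(o["tool_rot"]).inv().apply((P-o["tool_pos"]).reshape(-1,3)).reshape(P.shape)
for r in range(188,264,3): print(r,t[r,267].round(1).tolist(),end=" ")
print()
for cc in range(228,306,4): print(cc,t[222,cc].round(1).tolist(),end=" ")
E
```

```text
188 [21.4, -3.3, 136.5] 191 [19.7, -3.3, 135.9] 194 [17.7, -3.3, 136.7] 197 [17.5, -3.2, 130.4] 200 [17.0, -3.1, 125.8] 203 [15.3, -3.1, 125.7] 206 [13.3, -3.1, 126.7] 209 [11.6, -3.2, 126.4] 212 [10.2, -3.1, 125.2] 215 [8.4, -3.1, 125.1] 218 [2.9, -3.3, 136.7] 221 [1.3, -3.3, 135.7] 224 [-0.7, -3.3, 135.9] 227 [-2.7, -3.4, 136.4] 230 [-5.0, -3.4, 137.2] 233 [-6.6, -3.4, 136.5] 236 [-7.2, -3.3, 133.0] 239 [-7.7, -3.3, 129.3] 242 [-8.2, -3.2, 125.8] 245 [-10.2, -3.2, 126.1] 248 [-12.1, -3.2, 126.2] 251 [-13.6, -3.2, 125.3] 254 [-15.9, -3.3, 126.1] 257 [-20.5, -3.4, 132.1] 260 [-22.2, -3.4, 131.6] 263 [-61.5, -4.8, 211.1] 
228 [-24.1, -36.3, 208.8] 232 [-25.0, -33.3, 211.4] 236 [-24.6, -29.9, 210.2] 240 [4.4, -18.5, 124.7] 244 [4.1, -16.3, 125.5] 248 [4.2, -14.0, 125.3] 252 [4.1, -11.7, 125.5] 256 [0.7, -9.9, 135.5] 260 [0.3, -7.6, 136.8] 264 [0.6, -5.1, 135.9] 268 [0.5, -2.7, 136.2] 272 [0.5, -0.3, 136.2] 276 [0.6, 2.1, 135.8] 280 [3.7, 4.3, 126.8] 284 [3.6, 6.6, 126.9] 288 [4.2, 8.8, 125.3] 292 [3.9, 11.1, 126.2] 296 [4.0, 13.4, 125.9] 300 [-24.5, 22.3, 210.1] 304 [-24.8, 25.7, 211.0]
```

Emit:
apply_moves:
  rows: [0, -0.0042, 0.04, 0, 0, 0, 0, -0.0042, 0.075, 0, 0, 0, 0, -0.0042, 0.094, 0, 0, 0, 0, -0.0042, 0.094, 0, 0, 0, 0, -0.0042, 0.094, 0, 0, 0]

```text
t: 41.7
tool_pos: [0.6222, 0.2384, 0.1536]
tool_rot: [1.677, 2.655, 0.002]
contact_force: [0.5, -0.3, -0.0]
opening: 0.0514
grip_force: 0.0
```

Emit:
apply_moves:
  rows: [0, 0, 0, 0, 0, 0, 0, 0, 0, 0, 0, 0, 0, 0, 0, 0, 0, 0, 0, 0, 0, 0, 0, 0, 0, 0, 0, 0, 0, 0, 0, 0, -0.03, 0, 0, 0, 0, 0, -0.08, 0, 0, 0, 0, 0, -0.12, 0, 0, 0, 0, 0, -0.12, 0, 0, 0, 0, 0, -0.12, 0, 0, 0, 0, 0, -0.12, 0, 0, 0, 0, 0, -0.12, 0, 0, 0]
  grip: 0.3

```text
t: 42.9
tool_pos: [0.6209, 0.2381, 0.223]
tool_rot: [-1.677, -2.655, 0.002]
contact_force: [-0.1, 0.3, -0.9]
opening: 0.0305
grip_force: 39.6
```

```bash
cat > seats.py <<'E'
from h import *
def seats(n,o,im):
    """housing centre/axis from a wrist or top picture: orange contour on plane z=.012"""
    c=cam(n,o); 
    if n=="wrist": c[2][2]-=.002
    hsv=cv2.cvtColor(im,cv2.COLOR_BGR2HSV);hm=((hsv[...,0]>4)&(hsv[...,0]<22)&(hsv[...,1]>150)&(hsv[...,2]>60)).astype(np.uint8)
    best=None
    for cn in cv2.findContours(hm,0,1)[0]:
        if cv2.contourArea(cn)<500: continue
        w=onplane(c,cn[:,0],.012)[:,:2]
        (cx,cy),(a,b),an=cv2.minAreaRect((w*1000).astype(np.float32))
        if 85<max(a,b)<120 and 45<min(a,b)<70:
            th=np.radians(an+(90 if b>a else 0)); L=np.array([np.cos(th),np.sin(th)])
            print(n,"housing",round(cx,1),round(cy,1),"size",round(a,1),round(b,1),"long axis deg",round(np.degrees(th),1))
            ctr=np.array([cx,cy])/1000;return ctr,L,ctr-.024*L,ctr+.024*L
E
python3 held.py w20 .42 .44 .25; python3 - <<'E'
from seats import *
o=ctrl.get_obs();im,d=ctrl.get_image("top");r=seats("top",o,im);print(r)
if r:
    move([*r[2],.22],np.radians(25.5));move([*r[2],.22],np.arctan2(r[1][1],r[1][0])); move([*r[3],.22],np.arctan2(r[1][1],r[1][0]))
E
```

```text
t 43.0 pos [0.621  0.2381 0.2232] std [0.0001 0.     0.0002] F [-0.2  0.2 -0.8] open 0.0311 gf 39.6
362 front side x [18.  18.3] -> centre 0.68
top z 69.1
shift [ 0.4467 -0.158  -0.0441] turn [-1.100e-03  6.000e-04  9.994e-01] q6 -0.19
top housing 393.8 432.3 size 57.7 104.0 long axis deg 113.9
(array([0.39381738, 0.43234241]), array([-0.40486719,  0.9143755 ]), array([0.4035342, 0.4103974]), array([0.38410057, 0.45428742]))
shift [ 0.4152 -0.2049  0.0074] turn [ 0.0002 -0.0001 -0.0006] q6 -0.19
shift [ 0.4152 -0.2049  0.0074] turn [ 2.000e-04  1.000e-04 -9.827e-01] q6 -0.19
shift [ 0.4952 -0.2027  0.0074] turn [ 2.000e-04  1.000e-04 -9.827e-01] q6 -0.19
```

```bash
python3 - <<'E'
from h import *
move([.413,.392,.23],np.radians(24.5))
E
```

```text
shift [ 0.3807 -0.2038 -0.0093] turn [ 0.0002 -0.0001  0.0105] q6 -0.19
```

Emit:
apply_moves:
  rows: [0, -0.02, -0.03, 0, 0, 0, 0.04, -0.08, -0.035, 0, 0, 0, 0.1, -0.12, -0.035, 0, 0, 0, 0.16, -0.15, -0.035, 0, 0, 0.005, 0.22, -0.18, -0.03, 0, 0, 0.01, 0.29, -0.2, -0.02, 0, 0, 0.01, 0.35, -0.2038, -0.01, 0, 0, 0.01, 0.381, -0.2038, -0.0093, 0, 0, 0.0105, 0.381, -0.2038, -0.0093, 0, 0, 0.0105, 0.381, -0.2038, -0.0093, 0, 0, 0.0105, 0.381, -0.2038, -0.0093, 0, 0, 0.0105, 0.381, -0.2038, -0.0093, 0, 0, 0.0105]

```text
t: 44.35
tool_pos: [0.4139, 0.3914, 0.2307]
tool_rot: [1.701, 2.64, 0.002]
contact_force: [0.2, 0.3, 0.2]
opening: 0.0312
grip_force: 39.7
```

```bash
python3 held.py w21 .42 .44 .25; cat > place.py <<'E'
from seats import *
import sys
n=sys.argv[1];k=int(sys.argv[2]);h=float(sys.argv[3]);z=float(sys.argv[4])
o=avg(2);im,d=ctrl.get_image("wrist");cv2.imwrite(f"pics/{n}.png",im);r=seats("wrist",o,im);print(r[2],r[3])
c=cam("wrist",o);c[2][2]-=.002
C=cv2.HoughCircles(cv2.GaussianBlur(cv2.cvtColor(im,6),(3,3),0),cv2.HOUGH_GRADIENT_ALT,1,20,param1=200,param2=0.7,minRadius=15,maxRadius=60)
for u,v,q in C[0]:
    p=onplane(c,(u,v),.012)[0];rm=1000*np.linalg.norm(onplane(c,(u+q,v),.012)[0]-p)
    if np.linalg.norm(p[:2]-r[0])<.06: print("circ",round(u),round(v),p.round(4)[:2],round(rm,1))
x=Ro.from_rotvec(o["tool_rot"]).as_matrix()[:,0]
yaw=np.arctan2(r[1][1],r[1][0])-np.pi/2
for zz in (z+.06,z): move(np.array([*r[k],zz])-h/1000*x*[1,1,0],yaw,o)
im,d=ctrl.get_image("top");r=seats("top",o,im);print(r[2:] if r else None)
E
python3 place.py w21b 2 0.68 .0895
```

```text
t 44.45 pos [0.4138 0.3915 0.2307] std [0. 0. 0.] F [ 0.2 -0.2 -0.1] open 0.031 gf 39.7
362 front side x [18.1 18.3] -> centre 0.66
top z 69.0
shift [ 0.0682  0.0429 -0.0321] turn [ 9.00e-04 -7.00e-04  9.88e-01] q6 0.2
t 44.6 pos [0.4135 0.3918 0.2306] std [0.0001 0.     0.    ] F [-0.2  0.2 -0.6] open 0.031 gf 39.7
wrist housing 394.1 434.9 size 57.4 103.8 long axis deg 113.9
[0.40378973 0.41290649] [0.38435279 0.45679505]
circ 272 99 [0.3836 0.4572] 19.3
circ 274 162 [0.4051 0.4136] 18.5
shift [ 0.0376 -0.0004  0.1352] turn [0.0009 0.     0.0062] q6 0.2
shift [ 0.0376 -0.0005  0.2352] turn [0.0009 0.     0.0062] q6 0.2
None
```

Emit:
apply_moves:
  rows: [0.0376, -0.0006, 0.06, 0, 0, 0.006, 0.0376, -0.0006, 0.12, 0, 0, 0.006, 0.0376, -0.0006, 0.17, 0, 0, 0.006, 0.0376, -0.0006, 0.195, 0, 0, 0.006, 0.0376, -0.0006, 0.195, 0, 0, 0.006, 0.0376, -0.0006, 0.195, 0, 0, 0.006, 0.0376, -0.0006, 0.195, 0, 0, 0.006]

```text
t: 45.45
tool_pos: [0.4048, 0.4135, 0.1159]
tool_rot: [1.711, 2.632, 0.008]
contact_force: [-0.5, 0.5, -0.1]
opening: 0.0313
grip_force: 39.8
```

```bash
cat > fin.py <<'E'
from h import *
import sys
s=[float(a) for a in sys.argv[1:]] # seat x y, held x off mm, yaw deg, z
o=avg(2);x=Ro.from_rotvec(o["tool_rot"]).as_matrix()[:,0]
move(np.array([s[0],s[1],s[4]])-s[2]/1000*x*[1,1,0],np.radians(s[3]),o)
E
python3 fin.py .4040 .4130 .68 23.9 .0895
```

```text
t 45.5 pos [0.4048 0.4135 0.1159] std [0. 0. 0.] F [-0.1  0.1 -0.2] open 0.031 gf 39.8
shift [-0.0014 -0.0019  0.044 ] turn [ 0.0033 -0.0006  0.0006] q6 0.25
```

Emit:
apply_moves:
  rows: [-0.0014, -0.0018, 0.015, 0.003, 0, 0, -0.0014, -0.0018, 0.028, 0.003, 0, 0, -0.0014, -0.0018, 0.036, 0.003, 0, 0, -0.0014, -0.0018, 0.041, 0.003, 0, 0, -0.0014, -0.0018, 0.041, 0.003, 0, 0, -0.0014, -0.0018, 0.041, 0.003, 0, 0]

```text
t: 46.15
tool_pos: [0.4032, 0.4117, 0.0894]
tool_rot: [-1.711, -2.633, 0.004]
contact_force: [-1.9, -1.2, 5.0]
opening: 0.0309
grip_force: 40.9
```

```bash
python3 fin.py .4040 .4130 .68 23.9 .0895
```

```text
t 46.2 pos [0.4032 0.4117 0.0893] std [0. 0. 0.] F [-1.7 -0.7  4.9] open 0.031 gf 41.0
shift [ 0.0004  0.0022 -0.0003] turn [-0.0021 -0.      0.0007] q6 0.25
```

Emit:
apply_moves:
  rows: [0, 0.001, 0, 0, 0, 0, 0, 0.001, 0, 0, 0, 0]

```text
t: 46.45
tool_pos: [0.4036, 0.4119, 0.0893]
tool_rot: [-1.711, -2.633, 0.004]
contact_force: [-1.9, -1.0, 6.2]
opening: 0.0305
grip_force: 41.1
```

Emit:
apply_moves:
  rows: [0, 0, 0, 0, 0, 0, 0, 0, 0, 0, 0, 0, 0, 0, 0, 0, 0, 0, 0, 0, -0.04, 0, 0, 0, 0, 0, -0.11, 0, 0, 0, -0.04, 0, -0.18, 0, 0, 0, -0.08, 0, -0.22, 0, 0, 0, -0.08, 0, -0.22, 0, 0, 0, -0.08, 0, -0.22, 0, 0, 0, -0.08, 0, -0.22, 0, 0, 0]
  grip: 0.6

```text
t: 47.45
tool_pos: [0.4224, 0.3679, 0.2188]
tool_rot: [-1.71, -2.631, 0.009]
contact_force: [0.7, -0.4, -0.0]
opening: 0.0511
grip_force: 0.0
```

```bash
cat > chk.py <<'E'
from seats import *
import sys
n=sys.argv[1]
o=avg(2);im,d=ctrl.get_image("wrist");cv2.imwrite(f"pics/{n}.png",im);r=seats("wrist",o,im);print(r)
c=cam("wrist",o);c[2][2]-=.002;P=cloud(c,d)
for s in r[2:]:
    m=(d>0)&(np.hypot(P[...,0]-s[0],P[...,1]-s[1])<.024)&(P[...,2]>.0145);q=P[m];print(s,len(q))
    if len(q)<300: continue
    print("ring z",np.percentile(q[:,2],[5,50,95]).round(4),"centre",(cv2.minEnclosingCircle((q[:,:2]*1000).astype(np.float32))))
    A=np.c_[q[:,:2]-s,np.ones(len(q))];print("tilt",np.linalg.lstsq(A,q[:,2],rcond=None)[0].round(3))
p=np.array([.6054-.088*.4305,.2763+.088*.9026]);move([.567,.355,.25],np.radians(115.5),o);move([.567,.355,.25],np.radians(25.5),o)
E
python3 chk.py w22
```

```text
t 47.5 pos [0.4223 0.3679 0.2187] std [0.     0.     0.0001] F [-0.1  0.2 -0.3] open 0.0512 gf 0.0
wrist housing 393.9 435.4 size 57.3 102.4 long axis deg 113.9
(array([0.39389682, 0.43541736]), array([-0.40552621,  0.91408342]), array([0.40362945, 0.41347936]), array([0.38416419, 0.45735536]))
[0.40362945 0.41347936] 1474
ring z [0.0172 0.0186 0.0198] centre ((403.0808410644531, 412.1916198730469), 17.496517181396484)
tilt [-0.004  0.002  0.019]
[0.38416419 0.45735536] 0
shift [-0.1177  0.2112 -0.0536] turn [-0.0034  0.0036  0.9832] q6 0.16
shift [-0.1177  0.2112 -0.0536] turn [-0.0044  0.0001 -0.0168] q6 0.16
```

Emit:
apply_moves:
  rows: [-0.02, 0.05, -0.03, 0, 0, 0, -0.05, 0.11, -0.03, 0, 0, -0.01, -0.09, 0.17, -0.03, 0, 0, -0.017, -0.1177, 0.2112, -0.03, -0.004, 0, -0.017, -0.1177, 0.2112, 0.015, -0.004, 0, -0.017, -0.1177, 0.2112, 0.015, -0.004, 0, -0.017, -0.1177, 0.2112, 0.015, -0.004, 0, -0.017, -0.1177, 0.2112, 0.015, -0.004, 0, -0.017]
  grip: 0

```text
t: 48.4
tool_pos: [0.5674, 0.3555, 0.212]
tool_rot: [1.675, 2.656, 0.004]
contact_force: [-0.4, -0.1, 0.5]
opening: 0.0001
grip_force: 0.0
```

```bash
python3 - <<'E'
from h import *
o=avg(3);move([.567,.355,.1606],np.radians(25.5),o)
E
```

```text
t 48.5 pos [0.5676 0.3555 0.2125] std [0.0001 0.     0.0004] F [-0.  -0.4  0.4] open -0.0002 gf 0.0
shift [-0.0004 -0.0017  0.0865] turn [ 0.0026 -0.      0.0005] q6 0.0
```

Emit:
apply_moves:
  rows: [0, -0.001, 0.025, 0.002, 0, 0, 0, -0.0015, 0.035, 0.002, 0, 0, 0, -0.0015, 0.045, 0.002, 0, 0, 0, -0.0015, 0.055, 0.002, 0, 0, 0, -0.0015, 0.065, 0.002, 0, 0, 0, -0.0015, 0.075, 0.002, 0, 0, 0, -0.0015, 0.083, 0.002, 0, 0, 0, -0.0015, 0.088, 0.002, 0, 0, 0, -0.0015, 0.09, 0.002, 0, 0, 0, -0.0015, 0.09, 0.002, 0, 0, 0, -0.0015, 0.09, 0.002, 0, 0]

```text
t: 49.65
tool_pos: [0.5672, 0.3548, 0.1616]
tool_rot: [-1.676, -2.656, 0.002]
contact_force: [-9.8, -4.8, 19.6]
opening: 0.0001
grip_force: 9.8
```

```bash
python3 - <<'E'
from h import *
o=avg(2);move([.567,.355,.1606],np.radians(25.5),o)
b,d=ctrl.get_image("scene");P=cloud(cam("scene"),d)
c=np.array([.6054,.2763])+.0415*np.array([.4305,-.9026]);r=np.hypot(P[...,0]-c[0],P[...,1]-c[1]);q=P[(d>0)&(r<.014)][:,2];print("outlet z",np.percentile(q,[5,50,95]))
E
```

```text
t 49.7 pos [0.5672 0.3548 0.1616] std [0. 0. 0.] F [-9.6 -5.2 19.9] open 0.0001 gf 9.8
shift [ 0.0004 -0.0001  0.0016] turn [-0.0008  0.      0.0001] q6 0.0
outlet z [0.01037599 0.08533957 0.08776851]
```

Emit:
apply_moves:
  rows: [0, 0, -0.015, 0, 0, 0, 0, 0, -0.03, 0, 0, 0, 0, 0, -0.045, 0, 0, 0, 0, 0, -0.065, 0, 0, 0, 0, 0, -0.09, 0, 0, 0, -0.06, 0, -0.1, 0, 0, 0, -0.13, 0, -0.1, 0, 0, 0, -0.2, 0, -0.1, 0, 0, 0, -0.2145, -0.001, -0.08, 0, 0, 0, -0.2145, -0.001, -0.07, 0, 0, 0, -0.2145, -0.001, -0.07, 0, 0, 0, -0.2145, -0.001, -0.07, 0, 0, 0, -0.2145, -0.001, -0.07, 0, 0, 0]

```text
t: 51.1
tool_pos: [0.6217, 0.2395, 0.1998]
tool_rot: [-1.674, -2.658, -0.0]
contact_force: [-0.1, 0.6, 0.1]
opening: -0.0001
grip_force: 0.0
```

Emit:
apply_moves:
  rows: [0, 0, 0, 0, 0, 0, 0, 0, 0, 0, 0, 0, 0, 0, 0, 0, 0, 0]
  grip: 0.6

```text
t: 51.4
tool_pos: [0.622, 0.2385, 0.1998]
tool_rot: [1.676, 2.657, 0.0]
contact_force: [-0.3, 0.1, 0.1]
opening: 0.0436
grip_force: 0.0
```

```bash
python3 tgt.py w23 .085; python3 - <<'E'
from h import *
move([.6222,.2384,.1536],np.radians(25.5))
E
```

```text
t 51.5 pos [0.6221 0.2384 0.1997] std [0.     0.0001 0.0001] F [ 0.3 -0.2  0.1] open 0.0514 gf 0.0
n 2668 centre mm [ 6.8 -0.3] r 22.0 mid pct [ 6.9 -0.7] ext [43.8 34.6] norm [ 0.0113 -0.0005]
shift [0.0003 0.0004 0.0766] turn [-0.0001  0.     -0.0001] q6 -0.19
```

Same picture as before (bearing on the tongue, centred). Grasp.

Emit:
apply_moves:
  rows: [0, -0.0005, 0.035, 0, 0, 0, 0, -0.0005, 0.06, 0, 0, 0, 0, -0.0005, 0.0766, 0, 0, 0, 0, -0.0005, 0.0766, 0, 0, 0, 0, -0.0005, 0.0766, 0, 0, 0]

```text
t: 52.1
tool_pos: [0.6218, 0.238, 0.1533]
tool_rot: [-1.677, -2.656, 0.001]
contact_force: [0.2, 0.1, 0.5]
opening: 0.0512
grip_force: 0.0
```

Emit:
apply_moves:
  rows: [0, 0, 0, 0, 0, 0, 0, 0, 0, 0, 0, 0, 0, 0, 0, 0, 0, 0, 0, 0, 0, 0, 0, 0, 0, 0, 0, 0, 0, 0, 0, 0, -0.03, 0, 0, 0, 0, 0, -0.08, 0, 0, 0, 0, 0, -0.14, 0, 0, 0, 0.04, -0.08, -0.15, 0, 0, 0, 0.1, -0.12, -0.15, 0, 0, 0, 0.16, -0.15, -0.15, 0, 0, 0.005, 0.22, -0.18, -0.15, 0, 0, 0.01, 0.29, -0.2, -0.14, 0, 0, 0.01, 0.35, -0.2038, -0.13, 0, 0, 0.01, 0.4, -0.2038, -0.128, 0, 0, 0.0165, 0.4, -0.2038, -0.128, 0, 0, 0.0165, 0.4, -0.2038, -0.128, 0, 0, 0.0165, 0.4, -0.2038, -0.128, 0, 0, 0.0165, 0.4, -0.2038, -0.128, 0, 0, 0.0165]
  grip: 0.3

```text
t: 54.0
tool_pos: [0.4088, 0.4013, 0.2306]
tool_rot: [1.713, 2.633, -0.0]
contact_force: [-0.4, -0.1, -0.7]
opening: 0.0312
grip_force: 39.7
```

```bash
python3 held.py w24 .42 .44 .25; python3 place.py w24b 3 0.68 .0895
```

```text
t 54.1 pos [0.4087 0.4013 0.2305] std [0. 0. 0.] F [-0.3 -0.3 -0.8] open 0.0313 gf 39.7
363 front side x [18.  18.2] -> centre 0.61
top z 68.8
shift [ 0.0503  0.0433 -0.0324] turn [0.000e+00 1.000e-04 9.825e-01] q6 0.23
t 54.25 pos [0.4085 0.4016 0.2304] std [0.0001 0.0001 0.    ] F [ 0.   0.  -0.7] open 0.031 gf 39.7
wrist housing 393.9 434.9 size 57.7 103.0 long axis deg 113.8
[0.40358003 0.41291526] [0.38417686 0.45681875]
circ 272 114 [0.3833 0.4569] 19.4
circ 272 178 [0.4038 0.4108] 17.0
shift [0.0995 0.0003 0.1349] turn [-0.0001  0.      0.0012] q6 0.23
shift [0.0995 0.0003 0.2349] turn [-0.0001  0.      0.0012] q6 0.23
None
```

Emit:
apply_moves:
  rows: [0.06, 0, 0.03, 0, 0, 0.001, 0.0995, 0.0003, 0.08, 0, 0, 0.001, 0.0995, 0.0003, 0.14, 0, 0, 0.001, 0.0995, 0.0003, 0.18, 0, 0, 0.001, 0.0995, 0.0003, 0.19, 0, 0, 0.001, 0.0995, 0.0003, 0.19, 0, 0, 0.001, 0.0995, 0.0003, 0.19, 0, 0, 0.001, 0.0995, 0.0003, 0.19, 0, 0, 0.001]

```text
t: 55.2
tool_pos: [0.3851, 0.4575, 0.1187]
tool_rot: [1.713, 2.633, 0.006]
contact_force: [-0.1, 0.4, -0.8]
opening: 0.0311
grip_force: 39.8
```

```bash
python3 fin.py .3839 .4569 .63 23.8 .0895
```

```text
t 55.25 pos [0.3851 0.4575 0.1186] std [0.0001 0.     0.0001] F [ 0.4  0.1 -0.4] open 0.0311 gf 39.7
shift [-0.0012 -0.0023  0.0485] turn [ 0.0021 -0.0008  0.0011] q6 0.33
```

Emit:
apply_moves:
  rows: [-0.0005, -0.0005, 0.015, 0.002, 0, 0, -0.0005, -0.0005, 0.028, 0.002, 0, 0, -0.0005, -0.0005, 0.037, 0.002, 0, 0, -0.0005, -0.0005, 0.042, 0.002, 0, 0, -0.0005, -0.0005, 0.0445, 0.002, 0, 0, -0.0005, -0.0005, 0.0445, 0.002, 0, 0, -0.0005, -0.0005, 0.0445, 0.002, 0, 0]

```text
t: 56.0
tool_pos: [0.3839, 0.4563, 0.0897]
tool_rot: [-1.712, -2.632, 0.004]
contact_force: [0.1, 0.6, -0.6]
opening: 0.0312
grip_force: 39.7
```

```bash
python3 fin.py .3839 .4569 .63 23.8 .0895
```

```text
t 56.05 pos [0.3839 0.4563 0.0897] std [0. 0. 0.] F [-0.1  0.4 -1. ] open 0.0309 gf 39.7
shift [-0.0002  0.0005  0.0004] turn [-0.0021 -0.      0.0013] q6 0.33
```

Emit:
apply_moves:
  rows: [0, 0.0005, 0.0012, 0, 0, 0, 0, 0.0005, 0.0012, 0, 0, 0]

```text
t: 56.3
tool_pos: [0.3842, 0.4565, 0.0892]
tool_rot: [-1.712, -2.632, 0.004]
contact_force: [0.4, -0.1, 0.4]
opening: 0.0313
grip_force: 40.0
```

Emit:
apply_moves:
  rows: [0, 0, 0, 0, 0, 0, 0, 0, 0, 0, 0, 0, 0, 0, 0, 0, 0, 0, 0, 0, -0.04, 0, 0, 0, 0, 0, -0.11, 0, 0, 0, -0.04, 0, -0.18, 0, 0, 0, -0.1, 0, -0.22, 0, 0, 0, -0.12, 0, -0.22, 0, 0, 0, -0.12, 0, -0.22, 0, 0, 0, -0.12, 0, -0.22, 0, 0, 0]
  grip: 0.6

```text
t: 57.3
tool_pos: [0.4128, 0.3905, 0.219]
tool_rot: [-1.712, -2.63, 0.008]
contact_force: [-0.4, -0.1, 0.5]
opening: 0.0512
grip_force: 0.0
```

```bash
python3 chk.py w25;  python3 - <<'E'
from h import *
b,d=ctrl.get_image("scene");P=cloud(cam("scene"),d)
u=np.array([.4305,-.9026])
for nm,c in(("outlet",np.array([.6054,.2763])+.0415*u),("mouth",np.array([.6054,.2763])),("plunger",np.array([.567,.355]))):
    r=np.hypot(P[...,0]-c[0],P[...,1]-c[1]);q=P[(d>0)&(r<.013)][:,2];print(nm,np.percentile(q,[5,50,95]))
w=cv2.imread("pics/w25.png");cv2.imwrite("pics/m2.png",np.hstack([cv2.resize(b[150:360,200:480],(400,300)),cv2.resize(w,(400,300))]))
E
```

```text
t 57.35 pos [0.4127 0.3906 0.2189] std [0.0001 0.0001 0.0001] F [-0.4 -0.2  0.4] open 0.0511 gf 0.0
wrist housing 393.9 435.1 size 57.7 103.4 long axis deg 113.9
(array([0.39393701, 0.43505264]), array([-0.40583532,  0.91394622]), array([0.40367706, 0.41311793]), array([0.38419696, 0.45698735]))
[0.40367706 0.41311793] 15578
ring z [0.0188 0.2283 0.2399] centre ((405.988525390625, 407.8465576171875), 23.233699798583984)
tilt [ 2.367 -5.058  0.163]
[0.38419696 0.45698735] 1585
ring z [0.0174 0.0187 0.02  ] centre ((383.8497009277344, 456.7622985839844), 17.497390747070312)
tilt [ 0.    -0.002  0.019]
shift [-0.1585  0.2106 -0.0532] turn [-0.0033  0.0033  0.9823] q6 0.21
shift [-0.1585  0.2106 -0.0532] turn [-0.0042  0.     -0.0177] q6 0.21
outlet [0.01108523 0.07515145 0.07718234]
mouth [0.0758335  0.08642059 0.089097  ]
plunger [0.01380494 0.06462788 0.12127021]
```

View pics/m2.png

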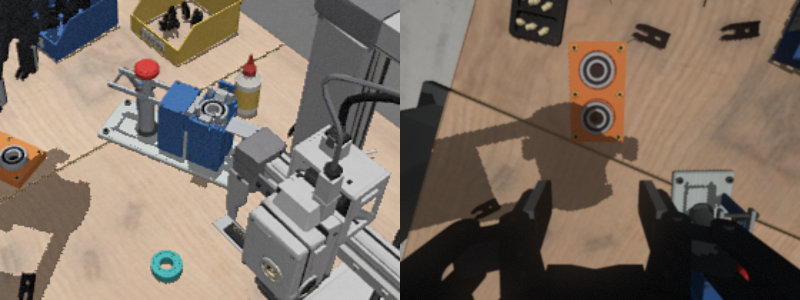

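Both seats hold a flat bearing (composite right at (597,70) and (597,118)), the tongue is empty, the plunger is up, the next bearing sits under the catches and the bottle is upright. I am handing the job in.

```bash
python3 -c "
from station import ctrl
print(ctrl.finish_job())"
```

```text
the job is handed in; nothing more can be done
None
```

The job is handed in: all four bearings found on the bench were loaded under the catches, then two were drawn and laid flat in the housing seats. The other two stay in the dispenser with the plunger up, and the oil bottle is still standing. I saw no fifth bearing on the bench, and the hand-in call returned no verdict.

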